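Put the pink topping tin away in the swing-out organiser

ROBOT

A 6-joint arm with a two-finger parallel gripper is mounted at the origin on the work surface. World frame = base frame: x ahead of the robot, y to its left, z up, the work surface at z = 0. Lengths are in m, angles in degrees, forces in N, time in s.
With the tool pointing down it reaches from about 0.375 to 0.9 m from the base axis. Payload 3.1 kg.
Tool frame: the origin (TCP) lies on the centre line of the jaws, within the pads' length; the fingertips stand 19 mm ahead of it and the grasp point (between the pads) is the TCP; z points along the fingers, y is the direction in which the jaws open and shut (so a half turn about z gives the same grasp; the last joint's range is limited). The gripper opens to 87 mm and grips with 3 to 60 N. Pads are 19 mm wide; open, the fingers measure 117 mm over their backs; the gripper's body (75 mm by 190 mm) begins 51 mm behind the grasp point.
Start: joints at [54.861, 30.224, 82.088, -0, 67.689, -10.227], TCP at [0.263, 0.567, 0.242] pointing down, gripper open.
Joint ranges: [-176.69, 176.69], [-43.24, 126.21], [12.49, 139.97], [-82, 262], [0, 151.66], [-163.58, 163.58]. Speed limits (degrees/s): [159.86, 159.86, 180, 180, 180, 180].

INTERFACE

Orientations are given as a 3x3 rotation matrix whose columns are the frame's x, y, z axes.
In Python, from rig import bot gives the robot as it stands.
- The arm moves only by the tool carry_out, never from a script. Its argument "targets" is a list of rows, each a list of 6 numbers: the shift along the tool's x, y, z each as a share of 200 mm, from -1 to 1, then the turn, a rotation vector about the tool's x, y, z each as a share of pi/2 rad, from -1 to 1. In form: [[dx, dy, dz, ax, ay, az], ...]. A call has 1 to 20 rows; each row is the pose to reach, as a shift and turn from the pose measured when the call began, along the tool's axes at that moment; what a row does not reach only later rows make up. A row lasts 1/8 s, in which the tool goes at most 62.5 mm and 10.7 degrees, less where a joint would pass 70% of its speed; a pose out of reach is approached as far as the arm can. A call with a number of a shift or a turn outside -1 to 1 is refused whole. A call with a gripper value outside its range is refused whole. "jaw" is the gripper's target within -1 to 1 (fully open at 1, half-way at 0, shut at -1), set as the call begins (left out, the last holds). The fingers move at their own pace and stop on an object; the grip force is fixed at half the most. Time passes only in rows, so rows that repeat a pose let the fingers close. It gives the time, the measured TCP pose, the force and the opening at its end, in the units of the state.
- bot.read_state(): the state, without advancing time (a new reading comes with each control period).
- bot.capture(name): name is "side" or "top" or "wrist"; returns the picture (384x512x3 uint8, blue, green, red); there is no depth.
- bot.camera_info(name): a dict with "camera_matrix" (3x3 intrinsics, pixels), "view" (4x4, takes a point from world to camera coordinates); the wrist camera has in their place "mount" (4x4, takes a point from camera to tool coordinates, whose origin is the TCP and whose axes are the flange's). Camera axes: x right, y down, z forward; pixel columns grow to the right and rows downward; lengths in m; the calibration is good to about 2 mm. A picture is of the moment at which its call begins: read the wrist's pose just before it. camera_info takes no time and is no camera call.
- bot.hand_in(): hands the job in, once; it reports no verdict.
The state is a dict: "time_s": time; "joint_positions": joint angles; "qvel": joint speeds; "tau": joint torques, N m; "position": TCP position; "tcp_rot": TCP orientation; "force": force on the tool from outside, world axes, zero at the start; "moment": the same for the moment, N m; "opening": opening from 0.0 (shut) to 1.0 (fully open).
Only numpy, scipy, OpenCV 4.12 (cv2) and the standard library are available. Lean on these libraries where they do the work, as an engineer would, in place of code of your own. Each camera call takes 0.05 s, during which the arm holds its last target.

TASK

Put the tin of pink toppings away in the free end compartment of the organiser's lower tray: push the top tray by its free end so that it swings out on its pin, set the tin down flat in its compartment, then push the top tray back until it is fully home on its roller catch, squarely over the lower tray. Never push the organiser harder than 22 N, keep the other tins in their compartments, and leave everything else on the counter standing where it is.

Things in the scene. Friction and masses are not known exactly. Their poses are not given: they have to be found in the camera images.
- organiser: Two-tier swing-out topping organiser fixed to the counter: wooden base 12 mm thick (own x -21 to 263, y -22 to 70 mm), a fixed white lower tray and a white top tray that turns on an upright pin (black cap to 131 mm high). Origin on the pin's axis at counter height; x from the pin along the trays to their free end, y to the side where the top tray swings out, z up
- tray: White top tray with three tins, turning on the pin. Origin on the pin axis at its underside, 74 mm above the counter; x 11 to 221, y -12 to 60 mm, walls 74 to 100, tins to 123 mm above the counter. Starts shut: axes as the organiser's. Swings out counter-clockwise from above, up to 1.75 rad. Drags 1 to 2 N at its free end and stays where left
- tray_corner (a point): Free outer corner of the top tray, top of wall (tray x 221, y 60 mm, 100 mm above the counter). Push the y 60 wall near here to swing it home. The last 6 mm the roller resists, with 9 to 16 N near this corner, varying; 1 to 2 mm before home it lets go, then comes a hard stop. Short of that it is pushed back out. Measured poses are too coarse to tell: go slowly, feel it
- tray_rear (a point): Free rear corner of the top tray, top of wall (tray x 221, y -12 mm, 100 mm above the counter). Push the y -12 wall near here to swing the tray out; it takes 3 to 12 N to leave the catch, then 1 to 2 N
- catch (a point): Sprung brass roller of the catch, 6 mm thick, 80 to 92 mm above the counter; this point is its middle (organiser x 225, y 22 mm). It sits on a steel post that stands on the base beyond the free end (organiser x 242 to 250, y 11 to 45 mm, 94 mm high); a steel nose on the shut tray's end wall lies just behind it
- bay (a point): Centre of the floor of the free compartment, at the free end of the lower tray (organiser x 185, y 24 mm, 15 mm above the counter); axes as the organiser's. Square, 66 mm inside; dividers rise 15 mm and walls (3 mm thick) 19 mm above this floor. Lower tray outside: x 11 to 221, y -12 to 60 mm; its other compartments centre at x 47 and 116 mm
- pink_tin: The tin to put away: closed round steel tin, 58 mm diameter, 46 mm high, about 0.12 kg, with bright pink-red toppings under its window lid; origin at the centre of its underside, z up. It starts standing free on the counter
- low_a: Bystander: closed round steel tin, 58 mm diameter, 46 mm high, about 0.12 kg, with dark chocolate toppings under its window lid; origin at the centre of its underside, z up. It stands in the lower tray's compartment next to the pin
- low_b: Bystander: closed round steel tin, 58 mm diameter, 46 mm high, about 0.12 kg, with golden toppings under its window lid; origin at the centre of its underside, z up. It stands in the lower tray's middle compartment
- up_a: Bystander: closed round steel tin, 58 mm diameter, 46 mm high, about 0.12 kg, with green toppings under its window lid; origin at the centre of its underside, z up. It stands in the top tray's compartment next to the pin
- up_b: Bystander: closed round steel tin, 58 mm diameter, 46 mm high, about 0.12 kg, with cream toppings under its window lid; origin at the centre of its underside, z up. It stands in the top tray's middle compartment
- up_c: Bystander: closed round steel tin, 58 mm diameter, 46 mm high, about 0.12 kg, with purple toppings under its window lid; origin at the centre of its underside, z up. It stands in the top tray's compartment at the free end
- parfait: Bystander on the counter: a filled parfait glass on a foot, 150 mm high, 74 mm across; origin at the centre of its underside
- caramel: Bystander on the counter: a brown caramel squeeze bottle with a yellow nozzle, 52 mm diameter, 172 mm high; origin at the centre of its underside
Mind the look-alikes: they are no part of the job. What is shaped like the up_c but turquoise is not meant. What is shaped like the pink_tin but turquoise is not meant.

How it is judged (in metres and radians):
On the way, in this order (a step that is already met when the one before it is completed fails the run):
1. the top tray has been swung out from over the lower tray (more than 0.6 rad) (angle between the x axis of tray and the x axis of organiser, either way round above 0.6 rad), for 0.2 s.
2. the pink tin stands flat in the free end compartment of the lower tray, let go (horizontal distance between pink_tin and bay below 0.01 m and z of pink_tin in the frame of bay below 0.004 m and angle between pink_tin's own z axis and vertical below 0.06 rad and contact force between the fingers and pink_tin below 0.1 N), for 0.3 s.
At the end, for the whole second after the job is handed in: The pink tin stands flat (0.06 rad) in the lower tray's free end compartment, within 10 mm of its centre; the top tray is at rest, home on its catch (within 0.010 rad of the organiser's heading); the other tins are in their compartments, the counter's bystanders where they stood (angle between the x axis of tray and the x axis of organiser, either way round below 0.01 rad and angular speed of tray below 0.05 rad/s and horizontal distance between pink_tin and bay below 0.01 m and z of pink_tin in the frame of bay below 0.004 m and angle between pink_tin's own z axis and vertical below 0.06 rad and z of up_a in the frame of tray between -0.001 and 0.008 m and z of up_b in the frame of tray between -0.001 and 0.008 m and z of up_c in the frame of tray between -0.001 and 0.008 m and angle between each of up_a, up_b, up_c, low_a, low_b, parfait, caramel's own z axis and vertical below 0.1 rad and distance of each of low_a, low_b, parfait, caramel from where it was at the start of the episode below 0.015 m); the robot touches nothing.
It fails at once if the organiser (either tray) is pushed with more than 22 N (contact force between any of the fingers, the arm and organiser above 22 N).
It fails at once if a bystander on the counter is shifted by more than 15 mm or tipped (distance of any of parfait, caramel from where it was at the start of the episode above 0.015 m or angle between any of parfait, caramel's own z axis and vertical above 0.3 rad).
It fails at once if a tin in the lower tray leaves its compartment or is tipped (distance of any of low_a, low_b from where it was at the start of the episode above 0.02 m or angle between any of low_a, low_b's own z axis and vertical above 0.3 rad).
It fails at once if a tin in the top tray leaves its compartment or is tipped (z of any of up_a, up_b, up_c in the frame of tray above 0.015 m or angle between any of up_a, up_b, up_c's own z axis and vertical above 0.3 rad or z of any of up_a, up_b, up_c in the frame of tray below -0.01 m).
It also fails if it takes over 72 s, if anything falls off the work surface, if the arm or the gripper's body presses on something with over 40 N, if the wrist force passes 120 N, or if a joint passes its speed limit or range.

## Working session

There is one attempt and no reset: what is moved stays moved. The work goes in short steps, Python scripts to look and compute and a tool call to move; the robot and the scene stay as the last step left them, time stands still between calls to the robot, and variables do not carry over. Pictures are saved under pics/ and viewed, and the job is handed in when it is done.

Besides the shell and the picture viewer there is one more tool, called after "Request:" as name(argument=value, ...), one argument or row to a line, values as JSON. carry_out: Moves the arm, as the interface text tells. Shift numbers are shares of 200 mm and turn numbers shares of pi/2 rad, none past 1 either way. Its arguments: {"type":"object","properties":{"targets":{"type":"array"},"jaw":{"type":"number"}},"required":["targets"]}

```bash
ls; mkdir -p pics; python3 - <<'E'
from rig import bot
import cv2
s=bot.read_state(); print(s)
for n in ["side","top","wrist"]:
    cv2.imwrite(f"pics/{n}0.png",bot.capture(n)); print(n,bot.camera_info(n))
E
```

```text
pics
{'time_s': 0.0, 'joint_positions': array([ 5.48603575e+01,  3.02777370e+01,  8.21571036e+01,  1.10775740e-03,
        6.76882573e+01, -1.02277366e+01]), 'qvel': array([-0.13005366, -0.06745047, -0.10353653, -0.03241974,  0.08903784,
        0.0152637 ]), 'tau': array([ 2.32001012e-04, -4.40048397e+01, -1.76591510e+01,  6.33572834e-02,
        5.82925498e-02, -1.47778765e-04]), 'position': array([0.26283276, 0.56628452, 0.24058078]), 'tcp_rot': array([[-9.06953155e-01,  4.21229639e-01, -1.25121908e-03],
       [ 4.21231308e-01,  9.06951561e-01, -1.74661279e-03],
       [ 3.99070026e-04, -2.11114863e-03, -9.99997692e-01]]), 'force': array([ 0.89417085, -0.3642485 , -0.57543116]), 'moment': array([-0.03938884, -0.02431778,  0.06325163]), 'opening': 0.999489988025918}
side {'camera_matrix': array([[486.44368313,   0.        , 260.14228433],
       [  0.        , 486.44368313, 187.82022912],
       [  0.        ,   0.        ,   1.        ]]), 'view': array([[-0.9930108 , -0.11657897, -0.01840921,  0.54306467],
       [-0.06729122,  0.68737941, -0.72317456,  0.15409521],
       [ 0.0
[... 372 characters left out ...]
93832, -0.01155536, -0.15441613,  0.5488441 ],
       [ 0.15426302,  0.01314458, -0.98794238,  0.85918967],
       [ 0.        ,  0.        ,  0.        ,  1.        ]])}
wrist {'camera_matrix': array([[328.77731399,   0.        , 256.84374493],
       [  0.        , 328.77731399, 190.61073548],
       [  0.        ,   0.        ,   1.        ]]), 'mount': array([[-3.49268142e-04, -9.68657586e-01, -2.48399595e-01,
         6.78293524e-02],
       [ 9.99999865e-01, -2.42945662e-04, -4.58684064e-04,
         1.28921895e-04],
       [ 3.83960194e-04, -2.48399722e-01,  9.68657541e-01,
        -1.43982363e-01],
       [ 0.00000000e+00,  0.00000000e+00,  0.00000000e+00,
         1.00000000e+00]])}
```

View pics/side0.png

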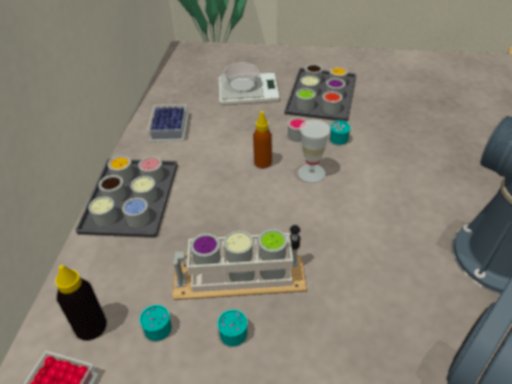

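View pics/top0.png

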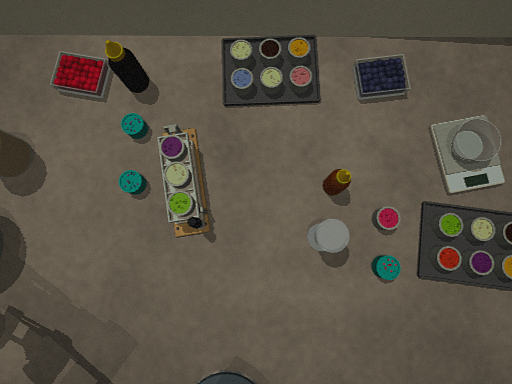

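View pics/wrist0.png

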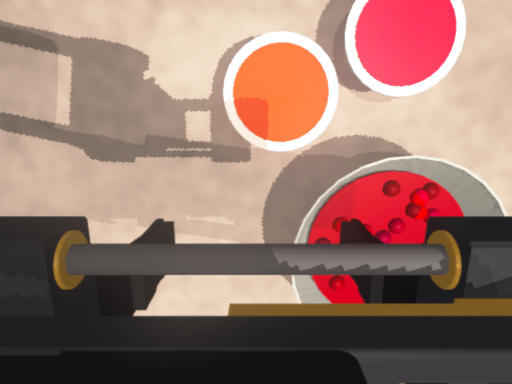

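```bash
cat > h.py <<'E'
import numpy as np, cv2
from rig import bot
I={n:bot.camera_info(n) for n in("side","top","wrist")}
def proj(n,P,st=None):
    P=np.atleast_2d(np.asarray(P,float)); K=I[n]["camera_matrix"]
    if n=="wrist":
        T=np.eye(4);T[:3,:3]=st["tcp_rot"];T[:3,3]=st["position"]; V=np.linalg.inv(T@I[n]["mount"])
    else: V=I[n]["view"]
    c=P@V[:3,:3].T+V[:3,3]; u=c@K.T; return u[:,:2]/u[:,2:]
def ray(n,px,z,st=None):
    K=I[n]["camera_matrix"]
    if n=="wrist":
        T=np.eye(4);T[:3,:3]=st["tcp_rot"];T[:3,3]=st["position"]; C=T@I[n]["mount"]
    else: C=np.linalg.inv(I[n]["view"])
    o=C[:3,3]; d=C[:3,:3]@np.linalg.inv(K)@[px[0],px[1],1]
    return o+d*(z-o[2])/d[2]
def crop(img,x0,y0,x1,y1,k,name):
    c=cv2.resize(img[y0:y1,x0:x1],None,fx=k,fy=k,interpolation=cv2.INTER_CUBIC)
    for x in range((x0+9)//10*10,x1,10):
        cv2.line(c,((x-x0)*k,0),((x-x0)*k,6),(0,0,255),1)
        if x%20==0: cv2.putText(c,str(x),((x-x0)*k,16),0,.4,(0,0,255),1)
    for y in range((y0+9)//10*10,y1,10):
        cv2.line(c,(0,(y-y0)*k),(6,(y-y0)*k),(0,0,255),1)
        if y%20==0: cv2.putText(c,str(y),(8,(y-y0)*k+4),0,.4,(0,0,255),1)
    cv2.imwrite(name,c)
E
python3 - <<'E'
from h import *
t=cv2.imread("pics/top0.png");s=cv2.imread("pics/side0.png")
crop(t,110,105,230,245,4,"pics/t_org.png")
crop(s,160,215,320,315,5,"pics/s_org.png")
crop(t,300,155,420,285,4,"pics/t_tin.png")
crop(s,240,100,360,190,6,"pics/s_tin.png")
for p in [(388,218),(387,267),(132,182),(133,125)]: print(p,ray("top",p,.046))
for p in [(298,124),(340,130)]: print(p,ray("side",p,.046))
E
```

```text
(388, 218) [ 0.48357763 -0.39655115  0.046     ]
(387, 267) [ 0.36418179 -0.38890525  0.046     ]
(132, 182) [0.56713516 0.24854932 0.046     ]
(133, 125) [0.71831785 0.25613535 0.046     ]
(298, 124) [ 0.48321179 -0.39416921  0.046     ]
(340, 130) [ 0.36410573 -0.37668614  0.046     ]
```

View pics/t_org.png

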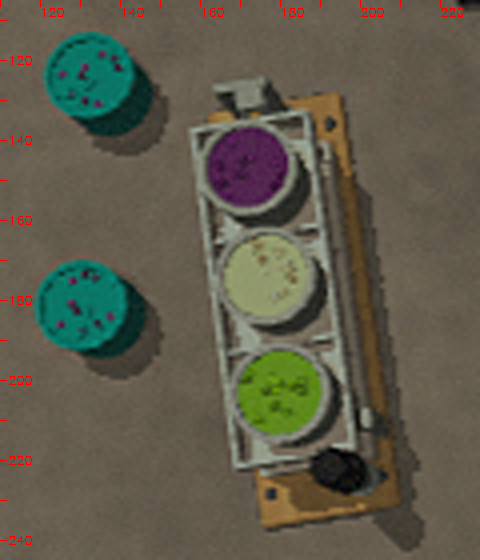

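View pics/s_org.png

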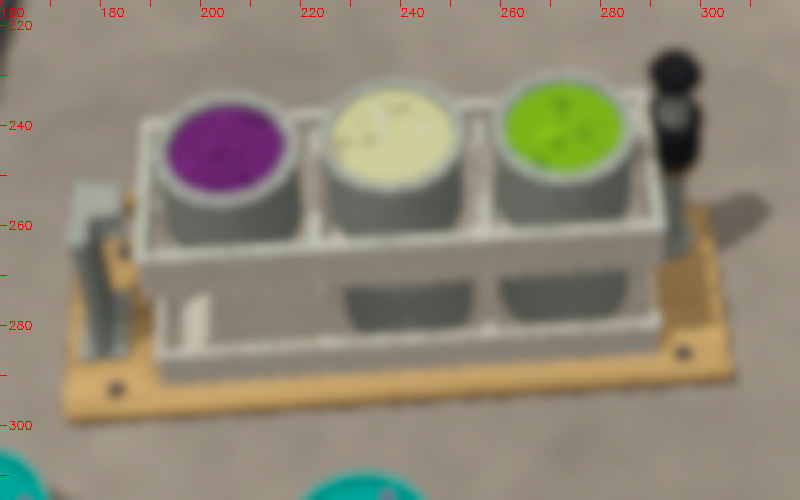

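View pics/t_tin.png

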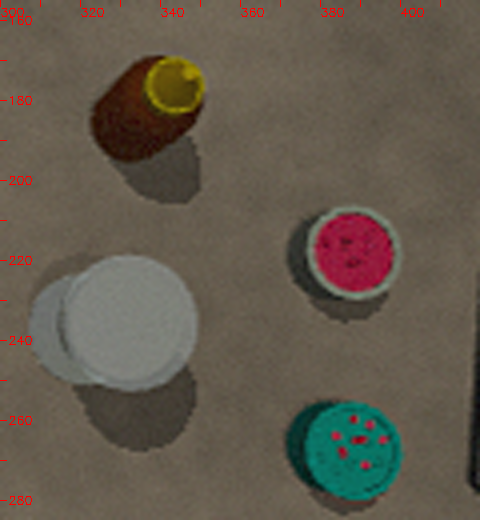

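View pics/s_tin.png

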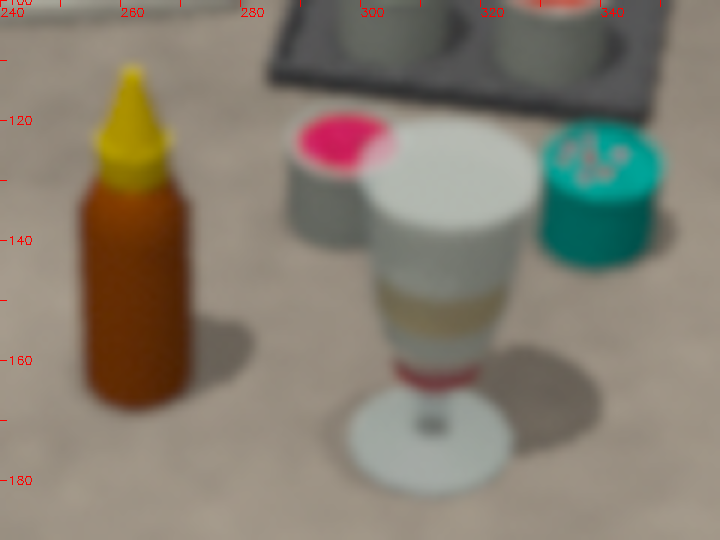

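```bash
cat > fit.py <<'E'
from h import *
from scipy.optimize import least_squares
obs=[("top",(221,60,100),(157.8,136.5)),("top",(221,-12,100),(186.8,133)),("top",(11,60,100),(168.5,221.8)),
("top",(263,-22,12),(195,129)),("top",(-21,-22,12),(209.7,230.5)),("top",(-21,70,12),(175.5,236.8)),
("top",(0,0,131),(194.5,222)),
("side",(221,60,100),(187.5,267)),("side",(11,60,100),(292,261)),("side",(263,70,12),(173,296.5)),("side",(-21,70,12),(306,289)),("side",(-21,-22,12),(301,257)),("side",(221,-12,100),(188.5,239.5)),
("side",(0,0,131),(294,226))]
def W(p,P):
    c,s=np.cos(p[2]),np.sin(p[2]); P=np.array(P)/1000
    return np.array([p[0]+c*P[0]-s*P[1],p[1]+s*P[0]+c*P[1],P[2]])
def res(p): return np.concatenate([proj(n,W(p,P))[0]-np.array(q) for n,P,q in obs])
r=least_squares(res,[.48,.1,.1],loss="soft_l1")
print(r.x,np.degrees(r.x[2])); print(res(r.x).reshape(-1,2).round(1))
np.save("org.npy",r.x)
for P in [(221,60,100),(221,-12,100),(185,24,15),(225,22,86)]: print(P,W(r.x,P))
E
python3 fit.py; python3 - <<'E'
from h import *
print(ray("top",(388.3,217.5),.046),ray("side",(297,124),.046))
print("parfait",ray("top",(332,235.5),.15),"caramel",ray("top",(344,176),.16), ray("side",(262,165),0))
st=dict(tcp_rot=bot.read_state()["tcp_rot"],position=bot.read_state()["position"])
print(ray("wrist",(405,40),.046,st),ray("wrist",(347,40),.046,st),ray("wrist",(463,40),.046,st))
E
```

```text
[0.46382382 0.07527869 0.17927236] 10.271549641221927
[[-0.3  0.1]
 [-0.1 -1.2]
 [-0.  -0.1]
 [-0.1 -2.2]
 [ 0.5  0.5]
 [-0.6  0.1]
 [-2.6 -0.8]
 [-0.4 -0.6]
 [ 0.5 -1. ]
 [-1.1  0.7]
 [ 0.9 -0.3]
 [ 0.5 -2.6]
 [ 0.2 -0.8]
 [ 1.   0.9]]
(221, 60, 100) [0.67058319 0.17372443 0.1       ]
(221, -12, 100) [0.68342178 0.10287832 0.1       ]
(185, 24, 15) [0.64157943 0.13188209 0.015     ]
(225, 22, 86) [0.68129501 0.13704668 0.086     ]
[ 0.48483104 -0.39734843  0.046     ] [ 0.48605612 -0.39390761  0.046     ]
parfait [ 0.43529184 -0.23594547  0.15      ] caramel [ 0.56585304 -0.26294654  0.16      ] [ 0.5721945  -0.25932489  0.        ]
[0.20526116 0.74826611 0.046     ] [0.18199523 0.69826995 0.046     ] [0.22851171 0.79822922 0.046     ]
```

```bash
cat >> h.py <<'E'
org=np.load("org.npy") if __import__("os").path.exists("org.npy") else None
def o2w(x,y,z):
    c,s=np.cos(org[2]),np.sin(org[2]); return np.array([org[0]+(c*x-s*y)/1000,org[1]+(s*x+c*y)/1000,z/1000])
def w2o(p):
    c,s=np.cos(org[2]),np.sin(org[2]); d=(np.array(p[:2])-org[:2])*1000; return np.array([c*d[0]+s*d[1],-s*d[0]+c*d[1],p[2]*1000])
from scipy.spatial.transform import Rotation as R
def plan(p,heading=None,st=None):
    st=st or bot.read_state(); R0=st["tcp_rot"]; d=R0.T@(np.array(p)-st["position"])/.2
    if heading is None: y=R0[:,1]; h=np.arctan2(y[1],y[0])
    else: h=np.radians(heading)
    y=np.array([np.cos(h),np.sin(h),0]); z=np.array([0,0,-1.]); Rt=np.column_stack([np.cross(y,z),y,z])
    w=R.from_matrix(R0.T@Rt).as_rotvec()/(np.pi/2)
    return np.r_[d,w].round(4).tolist()
def show():
    s=bot.read_state(); y=s["tcp_rot"][:,1]
    print("t",round(s["time_s"],2),"p",s["position"].round(4),"org",w2o(s["position"]).round(1),"head",np.degrees(np.arctan2(y[1],y[0])).round(2),"F",s["force"].round(2),"open",round(s["opening"],3))
    return s
E
python3 - <<'E'
from h import *
show(); print(o2w(203,-50,240))
print(plan(o2w(203,-50,240),100.27)); print(plan(o2w(203,-50,240)))
E
```

```text
t 0.15 p [0.2629 0.5664 0.2408] org [-110.1  519.1  240.8] head 65.09 F [-0.04 -0.72  0.05] open 0.998
[0.67248617 0.06227768 0.24      ]
[-2.919, -1.4235, 0.0055, -0.001, -0.0005, -0.3909]
[-2.919, -1.4235, 0.0055, -0.001, -0.0002, -0.0]
```

Request:
carry_out(
  targets=[
    [-0.3,-0.15,0,0,0,-0.1],
    [-0.6,-0.3,0,0,0,-0.2],
    [-0.9,-0.45,0,0,0,-0.3],
    [-1,-0.5,0,0,0,-0.39],
    [-1,-0.5,0,0,0,-0.39],
  ],
  jaw=-1,
)

```text
time_s: 0.78
position: [0.4038, 0.3894, 0.2407]
tcp_rot: [[-0.985, -0.172, -0.001], [-0.172, 0.985, -0.002], [0.001, -0.002, -1.0]]
force: [0.4, 0.1, 0.1]
opening: 0.516
```

```bash
python3 - <<'E'
from h import *
show(); print(plan(o2w(203,-50,240),100.27))
E
```

```text
t 0.78 p [0.4038 0.3894 0.2407] org [ -3.  319.8 240.7] head 99.92 F [0.37 0.07 0.14] open 0.516
[-1.0412, -1.8427, 0.005, -0.0011, -0.0009, -0.0039]
```

Request:
carry_out(
  targets=[
    [-0.25,-0.25,0,0,0,0],
    [-0.5,-0.5,0,0,0,0],
    [-0.75,-0.75,0,0,0,0],
    [-0.9,-0.9,0,0,0,0],
    [-1,-1,0,0,0,0],
    [-1,-1,0,0,0,0],
  ],
)

```text
time_s: 1.52
position: [0.6371, 0.226, 0.24]
tcp_rot: [[-0.986, -0.169, -0.001], [-0.169, 0.986, -0.002], [0.001, -0.002, -1.0]]
force: [-0.9, -0.0, 0.5]
opening: 0.006
```

```bash
python3 - <<'E'
from h import *
show(); print(plan(o2w(203,-50,240),100.27))
cv2.imwrite("pics/w1.png",bot.capture("wrist"))
E
```

```text
t 1.52 p [0.6371 0.226  0.24  ] org [197.4 117.4 240. ] head 99.72 F [-0.9  -0.04  0.54] open 0.006
[-0.0361, -0.8366, 0.0011, -0.001, -0.0007, -0.0061]
```

View pics/w1.png

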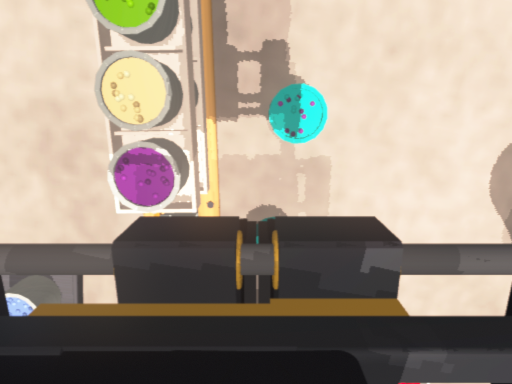

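```bash
python3 - <<'E'
from h import *
s=bot.read_state()
for P in [(221,60,100),(221,-12,100),(11,60,100),(185,24,123),(116,24,123),(263,70,12)]: print(P,proj("wrist",o2w(*P),s).round(1))
crop(cv2.imread("pics/w1.png"),90,60,220,225,4,"pics/w1c.png")
E
```

```text
(221, 60, 100) [[192.1 213.1]]
(221, -12, 100) [[112.9 213.7]]
(11, 60, 100) [[176.3 -53.4]]
(185, 24, 123) [[139.9 180.1]]
(116, 24, 123) [[131.3  91.5]]
(263, 70, 12) [[216.6 223.6]]
```

View pics/w1c.png

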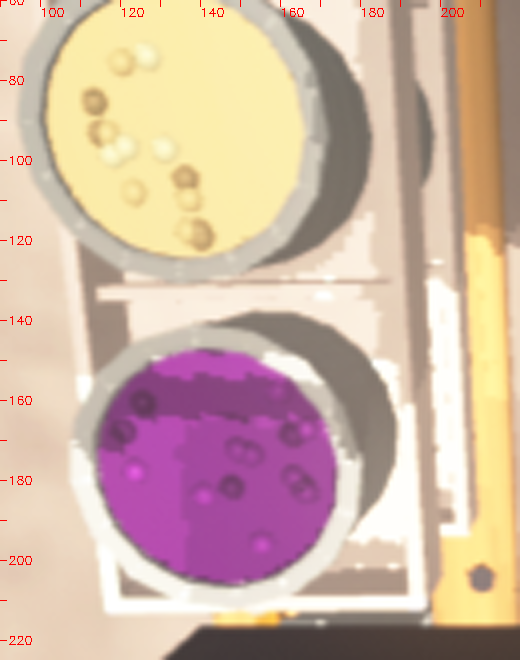

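Request:
carry_out(
  targets=[
    [-0.03,-0.3,0,0,0,0],
    [-0.03,-0.6,0,0,0,0],
    [-0.03,-0.8,0,0,0,0],
    [-0.03,-0.84,0.2,0,0,0],
    [-0.03,-0.84,0.45,0,0,0],
    [-0.03,-0.84,0.6,0,0,0],
    [-0.03,-0.84,0.7,0,0,0],
    [-0.03,-0.84,0.7,0,0,0],
  ],
)

```text
time_s: 2.58
position: [0.668, 0.064, 0.0987]
tcp_rot: [[-0.985, -0.172, -0.006], [-0.172, 0.985, -0.001], [0.006, 0.0, -1.0]]
force: [-0.2, 0.2, -0.6]
opening: 0.009
```

```bash
python3 - <<'E'
from h import *
show(); print(plan(o2w(203,-30,100),100.27))
E
```

```text
t 2.58 p [0.668  0.064  0.0987] org [198.8 -47.5  98.7] head 99.9 F [-0.16  0.23 -0.63] open 0.009
[-0.0201, 0.0877, -0.0066, 0.0002, -0.004, -0.0041]
```

Request:
carry_out(
  targets=[
    [-0.02,0.03,0,0,0,0],
    [-0.02,0.06,0,0,0,0],
    [-0.02,0.075,0,0,0,0],
    [-0.02,0.085,0,0,0,0],
    [-0.02,0.092,0,0,0,0],
    [-0.02,0.1,0,0,0,0],
  ],
)

```text
time_s: 3.32
position: [0.6685, 0.0843, 0.0987]
tcp_rot: [[-0.985, -0.172, -0.006], [-0.172, 0.985, -0.001], [0.006, 0.0, -1.0]]
force: [0.1, 0.8, 0.0]
opening: 0.007
```

Request:
carry_out(
  targets=[
    [0,0.005,0,0,0,0],
    [0,0.01,0,0,0,0],
    [0,0.015,0,0,0,0],
    [0,0.02,0,0,0,0],
  ],
)

```text
time_s: 3.82
position: [0.6678, 0.0883, 0.0987]
tcp_rot: [[-0.985, -0.172, -0.006], [-0.172, 0.985, -0.001], [0.006, 0.0, -1.0]]
force: [0.6, -0.1, 1.0]
opening: 0.005
```

Request:
carry_out(
  targets=[
    [0,0.005,0,0,0,0],
    [0,0.01,0,0,0,0],
    [0,0.015,0,0,0,0],
    [0,0.02,0,0,0,0],
  ],
)

```text
time_s: 4.32
position: [0.6671, 0.0923, 0.0987]
tcp_rot: [[-0.985, -0.172, -0.006], [-0.172, 0.985, -0.001], [0.006, 0.0, -1.0]]
force: [0.1, -0.7, -0.0]
opening: 0.006
```

Request:
carry_out(
  targets=[
    [0,0.005,0,0,0,0],
    [0,0.01,0,0,0,0],
    [0,0.015,0,0,0,0],
    [0,0.02,0,0,0,0],
    [0,0.025,0,0,0,0],
  ],
)

```text
time_s: 4.95
position: [0.667, 0.093, 0.0988]
tcp_rot: [[-0.985, -0.173, -0.005], [-0.173, 0.985, -0.008], [0.006, -0.007, -1.0]]
force: [1.6, -12.7, -0.5]
opening: 0.005
```

Request:
carry_out(
  targets=[
    [0,0.02,0,0,0,0],
    [0,0.024,0,0,0,0],
    [0,0.027,0,0,0,0],
    [0,0.03,0,0,0,0],
  ],
)

```text
time_s: 5.45
position: [0.667, 0.0935, 0.0989]
tcp_rot: [[-0.985, -0.175, -0.004], [-0.175, 0.985, -0.016], [0.007, -0.015, -1.0]]
force: [0.7, -12.4, -0.7]
opening: 0.009
```

```bash
python3 - <<'E'
from h import *
show(); a=bot.capture("wrist"); b=bot.capture("side")
cv2.imwrite("pics/w2.png",a); crop(b,150,200,330,310,4,"pics/s2.png")
E
```

```text
t 5.45 p [0.667  0.0935 0.0989] org [203.1 -18.3  98.9] head 100.06 F [  0.7  -12.39  -0.75] open 0.009
```

View pics/w2.png

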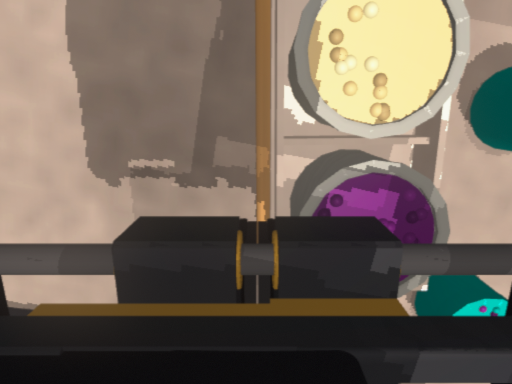

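View pics/s2.png

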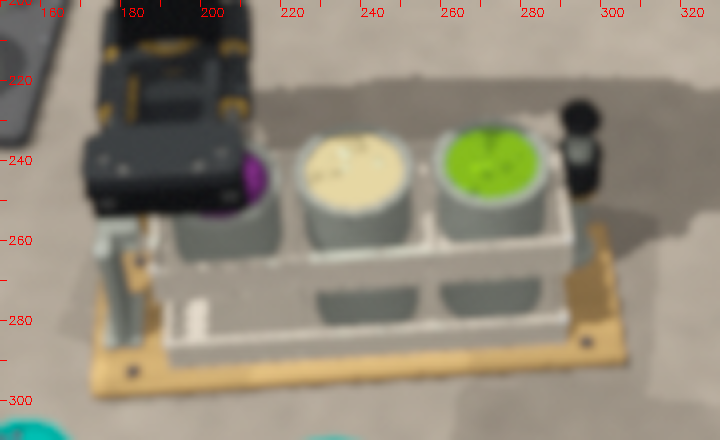

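Request:
carry_out(
  targets=[
    [0,0.027,0,0,0,0],
    [0,0.03,0,0,0,0],
    [0,0.033,0,0,0,0],
    [0,0.036,0,0,0,0],
  ],
)

```text
time_s: 6.05
position: [0.6654, 0.1039, 0.0988]
tcp_rot: [[-0.985, -0.172, -0.004], [-0.172, 0.985, -0.01], [0.006, -0.009, -1.0]]
force: [1.3, -1.6, 0.3]
opening: -0.001
```

```bash
python3 - <<'E'
from h import *
s=show()
for f in [.1,.2,.3,.4,.5,.6,.7]:
    q=w2o(s["position"]); x=203*np.cos(f)+18*np.sin(f); y=203*np.sin(f)-18*np.cos(f)
    print(f,plan(o2w(x,y,99.5),100+f*25))
E
```

```text
t 6.05 p [0.6654 0.1039 0.0988] org [203.4  -7.7  98.8] head 99.93 F [ 1.31 -1.62  0.26] open -0.001
0.1 [-0.0015, 0.0505, -0.004, -0.0057, -0.0039, -0.0286]
0.2 [0.0054, 0.1521, -0.0049, -0.0056, -0.004, -0.0564]
0.3 [0.0224, 0.2525, -0.0057, -0.0055, -0.0042, -0.0842]
0.4 [0.0494, 0.3507, -0.0064, -0.0054, -0.0043, -0.112]
0.5 [0.086, 0.4458, -0.0071, -0.0053, -0.0044, -0.1397]
0.6 [0.1319, 0.5367, -0.0076, -0.0052, -0.0045, -0.1675]
0.7 [0.1867, 0.6226, -0.0081, -0.0051, -0.0046, -0.1953]
```

Request:
carry_out(
  targets=[
    [0,0.02,-0.003,0,0,-0.01],
    [0,0.05,-0.004,0,0,-0.03],
    [0.003,0.1,-0.004,0,0,-0.04],
    [0.005,0.15,-0.005,0,0,-0.055],
    [0.014,0.2,-0.005,0,0,-0.07],
    [0.022,0.25,-0.006,0,0,-0.085],
    [0.036,0.3,-0.006,0,0,-0.1],
    [0.05,0.35,-0.006,0,0,-0.11],
    [0.068,0.4,-0.007,0,0,-0.125],
    [0.086,0.445,-0.007,0,0,-0.14],
    [0.11,0.49,-0.007,0,0,-0.15],
    [0.132,0.537,-0.008,0,0,-0.165],
    [0.16,0.58,-0.008,0,0,-0.18],
    [0.187,0.622,-0.008,0,0,-0.195],
  ],
)

```text
time_s: 7.8
position: [0.6066, 0.2205, 0.0995]
tcp_rot: [[-0.886, -0.463, -0.004], [-0.463, 0.886, -0.01], [0.008, -0.007, -1.0]]
force: [-0.1, -2.0, 0.7]
opening: 0.009
```

```bash
python3 - <<'E'
from h import *
s=show()
for f in [.8,.9,1,1.1,1.2,1.3,1.4]:
    x=203*np.cos(f)+18*np.sin(f); y=203*np.sin(f)-18*np.cos(f)
    print(f,plan(o2w(x,y,99.5),100+f*25))
crop(bot.capture("top"),90,90,250,250,4,"pics/t3.png")
E
```

```text
t 7.8 p [0.6066 0.2205 0.0995] org [166.4 117.5  99.5] head 117.57 F [-0.12 -2.02  0.68] open 0.009
0.8 [0.0344, 0.0925, -0.0002, -0.0043, -0.0054, -0.027]
0.9 [0.0796, 0.1838, -0.0004, -0.0041, -0.0055, -0.0548]
1 [0.1337, 0.2701, -0.0006, -0.004, -0.0056, -0.0826]
1.1 [0.1961, 0.3506, -0.0006, -0.0039, -0.0057, -0.1104]
1.2 [0.2663, 0.4245, -0.0005, -0.0038, -0.0058, -0.1382]
1.3 [0.3434, 0.4909, -0.0003, -0.0037, -0.0059, -0.1659]
1.4 [0.4269, 0.5494, -0.0, -0.0035, -0.0059, -0.1937]
```

View pics/t3.png

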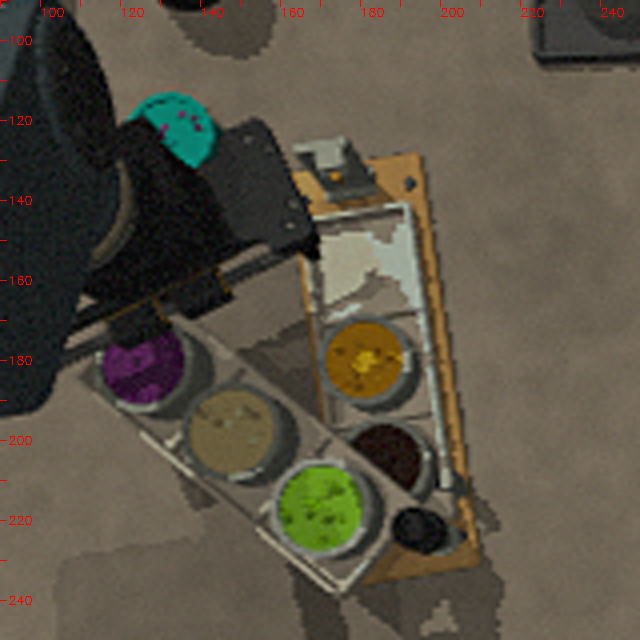

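Request:
carry_out(
  targets=[
    [0.015,0.045,0,0,0,-0.013],
    [0.034,0.092,0,0,0,-0.027],
    [0.055,0.14,0,0,0,-0.04],
    [0.08,0.184,0,0,0,-0.055],
    [0.106,0.228,0,0,0,-0.07],
    [0.134,0.27,0,0,0,-0.083],
    [0.164,0.31,0,0,0,-0.097],
    [0.196,0.35,0,0,0,-0.11],
    [0.23,0.387,0,0,0,-0.124],
    [0.266,0.425,0,0,0,-0.138],
    [0.303,0.458,0,0,0,-0.152],
    [0.33,0.48,0,0,0,-0.16],
    [0.343,0.491,0,0,0,-0.166],
  ],
)

```text
time_s: 9.48
position: [0.4985, 0.277, 0.0996]
tcp_rot: [[-0.736, -0.677, -0.006], [-0.677, 0.736, -0.009], [0.011, -0.003, -1.0]]
force: [1.9, 0.0, 0.0]
opening: 0.005
```

```bash
python3 - <<'E'
from h import *
s=show()
p=s["position"].copy(); p[0]+=.03; p[1]-=.025; print(plan(p))
p[2]=.25; print(plan(p))
E
```

```text
t 9.47 p [0.4985 0.277  0.0996] org [ 70.1 192.3  99.6] head 132.6 F [1.86 0.05 0.  ] open 0.005
[-0.0258, -0.1935, 0.0002, -0.0016, -0.0068, -0.0]
[-0.0178, -0.1955, -0.7519, -0.0016, -0.0068, -0.0]
```

Request:
carry_out(
  targets=[
    [-0.02,-0.1,-0.05,0,0,0],
    [-0.02,-0.2,-0.2,0,0,0],
    [-0.02,-0.3,-0.45,0,0,0],
    [-0.02,-0.5,-0.7,0,0,0.1],
    [-0.02,-0.7,-0.75,0,0,0.2],
    [-0.02,-0.9,-0.75,0,0,0.3],
    [0,-1,-0.75,0,0,0.4],
    [0,-1,-0.75,0,0,0.4],
  ],
  jaw=1,
)

```text
time_s: 10.48
position: [0.6364, 0.1288, 0.2506]
tcp_rot: [[-0.994, -0.113, -0.005], [-0.113, 0.994, -0.009], [0.006, -0.008, -1.0]]
force: [0.3, 0.1, 0.1]
opening: 0.83
```

```bash
python3 - <<'E'
from h import *
s=show()
print(plan([.47,-.37,.25],20)); cv2.imwrite("pics/t4.png",bot.capture("top"))
E
```

```text
t 10.47 p [0.6364 0.1288 0.2506] org [179.3  21.9 250.6] head 96.5 F [0.32 0.07 0.13] open 0.83
[1.1088, -2.3836, 0.0292, -0.0069, 0.0004, 0.85]
```

View pics/t4.png

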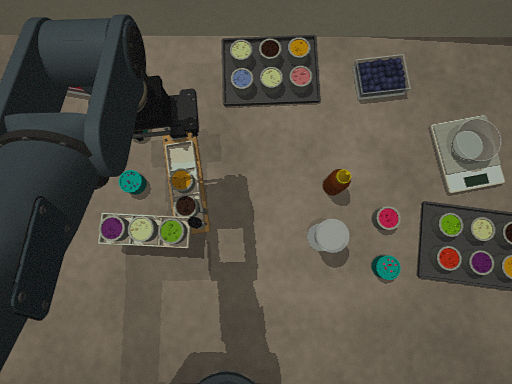

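Request:
carry_out(
  targets=[
    [0.1,-0.25,0,0,0,0.08],
    [0.2,-0.5,0,0,0,0.16],
    [0.3,-0.75,0,0,0,0.24],
    [0.4,-0.95,0,0,0,0.32],
    [0.46,-1,0,0,0,0.4],
    [0.46,-1,0,0,0,0.42],
  ],
)

```text
time_s: 11.28
position: [0.5662, -0.0791, 0.2529]
tcp_rot: [[-0.856, 0.517, -0.006], [0.517, 0.856, -0.008], [0.002, -0.01, -1.0]]
force: [-0.3, -0.3, 0.1]
opening: 1.0
```

```bash
python3 - <<'E'
from h import *
s=show()
print(plan([.47,-.37,.25],20))
E
```

```text
t 11.28 p [ 0.5662 -0.0791  0.2529] org [  73.2 -170.2  252.9] head 58.85 F [-0.28 -0.31  0.08] open 1.0
[-0.3407, -1.4933, 0.0287, -0.0064, 0.0012, 0.4316]
```

Request:
carry_out(
  targets=[
    [-0.05,-0.22,0,0,0,0.08],
    [-0.1,-0.45,0,0,0,0.16],
    [-0.15,-0.7,0,0,0,0.24],
    [-0.2,-0.9,0,0,0,0.32],
    [-0.23,-1,0,0,0,0.4],
    [-0.23,-1,0,0,0,0.43],
  ],
)

```text
time_s: 12.02
position: [0.5028, -0.2746, 0.255]
tcp_rot: [[-0.345, 0.939, -0.005], [0.939, 0.344, -0.008], [-0.006, -0.008, -1.0]]
force: [0.9, 0.5, 0.1]
opening: 0.999
```

```bash
python3 - <<'E'
from h import *
s=show()
print(plan([.45,-.37,.25],20))
E
```

```text
t 12.03 p [ 0.5028 -0.2746  0.255 ] org [ -24.  -351.2  255. ] head 20.15 F [0.85 0.51 0.08] open 0.999
[-0.3566, -0.4121, 0.03, -0.005, 0.0035, 0.0017]
```

```bash
python3 - <<'E'
from h import *
s=bot.read_state()
print(plan([.511,-.467,.22],20)); print(proj("wrist",[.485,-.396,.046],dict(tcp_rot=s["tcp_rot"],position=np.array([.511,-.467,.22]))))
E
```

```text
[-0.9162, -0.2917, 0.1822, -0.005, 0.0035, 0.0017]
[[258.55728739  96.5100404 ]]
```

Request:
carry_out(
  targets=[
    [-0.3,-0.1,0,0,0,0],
    [-0.6,-0.2,0,0,0,0],
    [-0.85,-0.28,0.1,0,0,0],
    [-0.916,-0.29,0.18,0,0,0],
    [-0.916,-0.29,0.18,0,0,0],
    [-0.916,-0.29,0.18,0,0,0],
  ],
)

```text
time_s: 12.78
position: [0.5121, -0.4646, 0.2207]
tcp_rot: [[-0.347, 0.938, -0.006], [0.938, 0.347, -0.007], [-0.004, -0.008, -1.0]]
force: [-0.7, -0.3, -0.4]
opening: 1.003
```

```bash
python3 - <<'E'
from h import *
s=show(); im=bot.capture("wrist"); crop(im,180,30,340,190,4,"pics/w5.png")
print(proj("wrist",[.485,-.396,.046],s))
E
```

```text
t 12.78 p [ 0.5121 -0.4646  0.2207] org [ -48.7 -539.8  220.7] head 20.31 F [-0.75 -0.34 -0.43] open 1.003
[[256.68114168  98.90461027]]
```

View pics/w5.png

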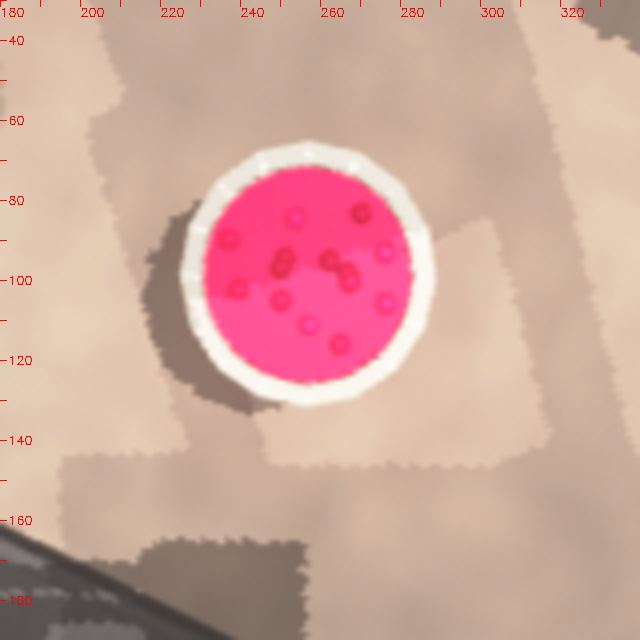

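```bash
python3 - <<'E'
from h import *
s=bot.read_state(); t=ray("wrist",(257.1,98.2),.046,s); print(t); print(plan([t[0],t[1],.16],20),plan([t[0],t[1],.044],20))
E
```

```text
[ 0.48532096 -0.39571577  0.046     ]
[0.3724, -0.0039, 0.3045, -0.0047, 0.0035, 0.0034] [0.3755, 0.0004, 0.8845, -0.0047, 0.0035, 0.0034]
```

Request:
carry_out(
  targets=[
    [0.15,0,0.1,-0.005,0.003,0.003],
    [0.3,0,0.2,-0.005,0.003,0.003],
    [0.372,-0.002,0.3,-0.005,0.003,0.003],
    [0.374,-0.002,0.38,-0.005,0.003,0.003],
    [0.374,-0.002,0.5,-0.005,0.003,0.003],
    [0.374,0,0.65,-0.005,0.003,0.003],
    [0.375,0,0.8,-0.005,0.003,0.003],
    [0.375,0,0.88,-0.005,0.003,0.003],
    [0.375,0,0.884,-0.005,0.003,0.003],
  ],
)

```text
time_s: 13.95
position: [0.4853, -0.3957, 0.0433]
tcp_rot: [[-0.343, 0.939, -0.0], [0.939, 0.343, 0.0], [0.0, 0.0, -1.0]]
force: [-0.0, -0.3, 1.3]
opening: 1.002
```

```bash
python3 - <<'E'
from h import *
s=show(); print(plan([.4853,-.3957,.044],20)); im=bot.capture("wrist"); cv2.imwrite("pics/w6.png",im)
E
```

```text
t 13.95 p [ 0.4853 -0.3957  0.0433] org [ -62.8 -467.3   43.3] head 20.05 F [-0.02 -0.34  1.34] open 1.002
[-0.0, -0.0001, -0.0033, 0.0, -0.0003, 0.0006]
```

View pics/w6.png

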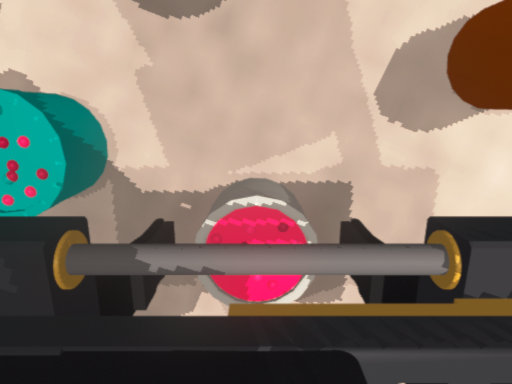

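Tin is centred between the pads (about px 257,255). Close.

Request:
carry_out(
  targets=[
    [0,0,0,0,0,0],
    [0,0,0,0,0,0],
    [0,0,0,0,0,0],
    [0,0,0,0,0,0],
    [0,0,0,0,0,0],
    [0,0,0,0,0,0],
  ],
  jaw=-1,
)

```text
time_s: 14.75
position: [0.4858, -0.3963, 0.0447]
tcp_rot: [[-0.343, 0.939, 0.001], [0.939, 0.343, -0.001], [-0.002, 0.001, -1.0]]
force: [-0.6, 1.2, 4.2]
opening: 0.656
```

```bash
python3 - <<'E'
from h import *
show()
E
```

```text
t 14.75 p [ 0.4858 -0.3963  0.0447] org [ -62.5 -468.    44.7] head 20.06 F [-0.59  1.2   4.23] open 0.656
```

Request:
carry_out(
  targets=[
    [0,0,-0.1,0,0,0],
    [0,0,-0.35,0,0,0],
    [0,0,-0.65,0,0,0],
    [0,0,-0.95,0,0,0],
    [0,0,-1,0,0,0],
    [0,0,-1,0,0,0],
  ],
)

```text
time_s: 15.5
position: [0.4854, -0.3958, 0.2455]
tcp_rot: [[-0.343, 0.939, 0.002], [0.939, 0.343, -0.002], [-0.003, 0.001, -1.0]]
force: [-0.3, -0.2, -1.5]
opening: 0.659
```

```bash
python3 - <<'E'
from h import *
show(); print(plan(o2w(140,20,245),100.27))
E
```

```text
t 15.5 p [ 0.4854 -0.3958  0.2455] org [ -62.8 -467.4  245.5] head 20.06 F [-0.3  -0.15 -1.49] open 0.659
[2.2292, 1.4134, -0.0018, -0.0006, 0.002, -0.8912]
```

Request:
carry_out(
  targets=[
    [0.2,0.13,0,0,0,-0.08],
    [0.42,0.27,0,0,0,-0.16],
    [0.65,0.41,0,0,0,-0.24],
    [0.85,0.54,0,0,0,-0.32],
    [0.98,0.62,0,0,0,-0.4],
    [1,0.63,0,0,0,-0.48],
    [1,0.63,0,0,0,-0.5],
  ],
)

```text
time_s: 16.38
position: [0.5338, -0.1633, 0.2427]
tcp_rot: [[-0.907, 0.42, -0.003], [0.42, 0.907, 0.0], [0.003, -0.001, -1.0]]
force: [-0.6, -0.6, -1.5]
opening: 0.656
```

```bash
python3 - <<'E'
from h import *
show(); print(plan(o2w(200,20,245),100.27))
E
```

```text
t 16.38 p [ 0.5338 -0.1633  0.2427] org [  26.3 -247.2  242.7] head 65.15 F [-0.64 -0.64 -1.51] open 0.656
[0.0585, 1.5924, -0.0126, 0.0001, -0.0018, -0.3902]
```

```bash
python3 - <<'E'
from h import *
s=bot.read_state(); print(plan(o2w(265,24,245),100.27,s))
E
```

```text
[-0.1958, 1.7958, -0.0134, 0.0001, -0.0018, -0.3902]
```

Request:
carry_out(
  targets=[
    [-0.03,0.25,0,0,0,-0.08],
    [-0.06,0.5,0,0,0,-0.16],
    [-0.08,0.75,0,0,0,-0.24],
    [-0.1,0.95,0,0,0,-0.32],
    [-0.1,1,0,0,0,-0.38],
    [-0.1,1,0,0,0,-0.39],
  ],
)

```text
time_s: 17.12
position: [0.6355, 0.01, 0.2407]
tcp_rot: [[-0.984, -0.178, -0.006], [-0.178, 0.984, 0.001], [0.006, 0.002, -1.0]]
force: [-0.6, 0.3, -1.6]
opening: 0.658
```

```bash
python3 - <<'E'
from h import *
s=show(); print(plan(o2w(265,24,245),100.27))
E
```

```text
t 17.12 p [0.6355 0.01   0.2407] org [157.3 -94.8 240.7] head 100.23 F [-0.57  0.27 -1.59] open 0.658
[-0.5379, 0.5946, -0.0236, 0.0011, -0.0036, -0.0005]
```

Request:
carry_out(
  targets=[
    [-0.2,0.2,-0.02,0,-0.003,0],
    [-0.4,0.4,-0.02,0,-0.003,0],
    [-0.52,0.57,-0.02,0,-0.003,0],
    [-0.54,0.595,-0.02,0,-0.003,0],
    [-0.54,0.595,-0.02,0,-0.003,0],
    [-0.54,0.595,-0.02,0,-0.003,0],
  ],
)

```text
time_s: 17.88
position: [0.7201, 0.1442, 0.244]
tcp_rot: [[-0.985, -0.175, -0.003], [-0.175, 0.985, 0.001], [0.003, 0.001, -1.0]]
force: [-0.1, 0.3, -1.7]
opening: 0.665
```

```bash
python3 - <<'E'
from h import *
s=show(); im=bot.capture("wrist"); cv2.imwrite("pics/w7.png",im); crop(im,180,70,340,230,4,"pics/w7c.png")
for P in [(152,-9,30),(152,57,30),(218,-9,34),(218,57,34),(218,60,34),(221,60,34),(221,-12,34),(150.5,-12,34),(150.5,60,34),(116,24,61)]: print(P,proj("wrist",o2w(*P),s).round(1))
E
```

```text
t 17.88 p [0.7201 0.1442 0.244 ] org [264.5  22.2 244. ] head 100.08 F [-0.07  0.32 -1.67] open 0.665
(152, -9, 30) [[225.6  61.8]]
(152, 57, 30) [[290.2  61.6]]
(218, -9, 34) [[226.9 127.7]]
(218, 57, 34) [[289.2 127.5]]
(218, 60, 34) [[292.  127.5]]
(221, 60, 34) [[292.  130.3]]
(221, -12, 34) [[224.2 130.6]]
(150.5, -12, 34) [[222.2  59.7]]
(150.5, 60, 34) [[293.5  59.5]]
(116, 24, 61) [[257.9  14.7]]
```

View pics/w7.png

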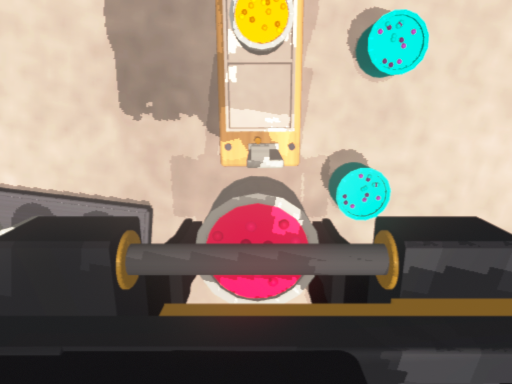

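View pics/w7c.png

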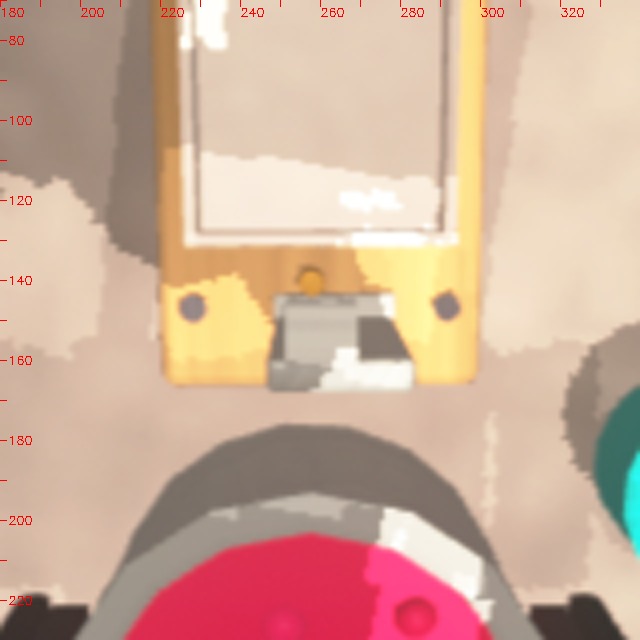

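```bash
python3 - <<'E'
from h import *
org[:2]+= (o2w(0,2.2,0)-o2w(0,0,0))[:2]; np.save("org.npy",org)
E
python3 - <<'E'
from h import *
s=bot.read_state(); Rt=s["tcp_rot"]
for d in [(.029,0,-.0015),(0,.029,-.0015),(0,-.029,-.0015),(-.029,0,-.0015)]:
    print(d,proj("wrist",s["position"]+Rt@np.array(d),s).round(1))
print(plan(o2w(185,24,130),100.27)); print(plan(o2w(185,24,66),100.27)); print(w2o(s["position"]))
E
```

```text
(0.029, 0, -0.0015) [[256.3 195.3]]
(0, 0.029, -0.0015) [[317.9 254.8]]
(0, -0.029, -0.0015) [[194.8 254.8]]
(-0.029, 0, -0.0015) [[256.4 308.9]]
[0.397, 0.0177, 0.5718, 0.0009, -0.0013, -0.0021]
[0.3963, 0.0172, 0.8918, 0.0009, -0.0013, -0.0021]
[264.61542631  20.03748813 244.19937331]
```

Request:
carry_out(
  targets=[
    [0.15,0.01,0.1,0,0,0],
    [0.3,0.017,0.3,0,0,0],
    [0.38,0.017,0.45,0,0,-0.002],
    [0.392,0.017,0.6,0,-0.001,-0.002],
    [0.392,0.017,0.72,0,-0.001,-0.002],
    [0.392,0.017,0.74,0,-0.001,-0.002],
    [0.392,0.017,0.74,0,-0.001,-0.002],
  ],
)

```text
time_s: 18.8
position: [0.6426, 0.1335, 0.097]
tcp_rot: [[-0.984, -0.177, 0.0], [-0.177, 0.984, 0.001], [-0.0, 0.001, -1.0]]
force: [0.4, 0.1, -1.3]
opening: 0.66
```

```bash
python3 - <<'E'
from h import *
s=show(); im=bot.capture("wrist"); cv2.imwrite("pics/w8.png",im)
print(plan(o2w(186,24,80),100.27)); print(plan(o2w(186,24,62),100.27))
E
```

```text
t 18.8 p [0.6426 0.1335 0.097 ] org [186.3  23.2  97. ] head 100.21 F [ 0.43  0.05 -1.27] open 0.66
[0.0039, 0.0034, 0.0879, 0.0007, 0.0011, -0.0005]
[0.004, 0.0034, 0.1779, 0.0007, 0.0011, -0.0005]
```

View pics/w8.png

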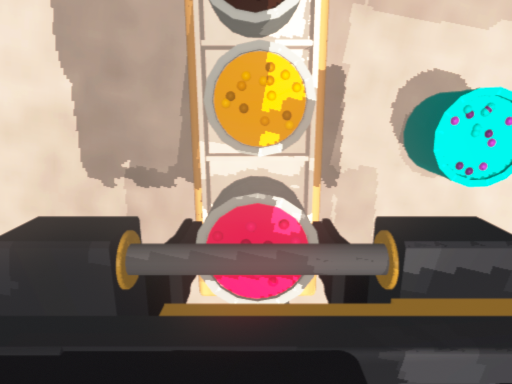

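```bash
python3 - <<'E'
from h import *
s=bot.read_state()
crop(cv2.imread("pics/w8.png"),180,120,340,230,5,"pics/w8c.png")
for P in [(150.5,24,30),(150.5,-9,34),(150.5,57,34),(150.5,-12,34),(150.5,60,34),(152,24,30)]: print(P,proj("wrist",o2w(*P),s).round(1))
E
```

```text
(150.5, 24, 30) [[257.5 156.4]]
(150.5, -9, 34) [[205.5 157.4]]
(150.5, 57, 34) [[309.4 157.3]]
(150.5, -12, 34) [[200.8 157.4]]
(150.5, 60, 34) [[314.2 157.3]]
(152, 24, 30) [[257.5 158.7]]
```

View pics/w8c.png

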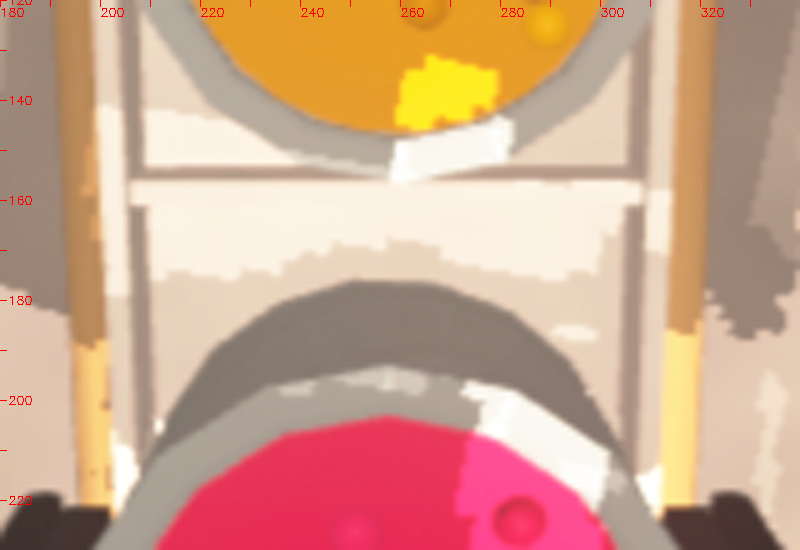

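Request:
carry_out(
  targets=[
    [-0.002,0,0.04,0,0,0],
    [-0.003,0,0.08,0,0,0],
    [-0.003,0,0.11,0,0,0],
    [-0.003,0,0.14,0,0,0],
    [-0.003,0,0.16,0,0,0],
    [-0.003,0,0.17,0,0,0],
    [-0.003,0,0.17,0,0,0],
  ],
)

```text
time_s: 19.73
position: [0.6436, 0.1338, 0.0634]
tcp_rot: [[-0.984, -0.177, 0.001], [-0.177, 0.984, 0.001], [-0.001, 0.001, -1.0]]
force: [-0.3, 0.2, -2.4]
opening: 0.652
```

```bash
python3 - <<'E'
from h import *
s=show()
E
```

```text
t 19.73 p [0.6436 0.1338 0.0634] org [187.3  23.3  63.4] head 100.22 F [-0.27  0.23 -2.42] open 0.652
```

Request:
carry_out(
  targets=[
    [0,0,0.006,0,0,0],
    [0,0,0.011,0,0,0],
    [0,0,0.016,0,0,0],
    [0,0,0.02,0,0,0],
  ],
)

```text
time_s: 20.23
position: [0.6437, 0.1338, 0.0597]
tcp_rot: [[-0.984, -0.177, 0.001], [-0.177, 0.984, 0.001], [-0.001, 0.001, -1.0]]
force: [-2.1, 0.5, 3.4]
opening: 0.662
```

Request:
carry_out(
  targets=[
    [0,0,0,0,0,0],
    [0,0,0,0,0,0],
    [0,0,0,0,0,0],
    [0,0,0,0,0,0],
    [0,0,-0.05,0,0,0],
    [0,0,-0.2,0,0,0],
    [0,0,-0.45,0,0,0],
    [0,0,-0.7,0,0,0],
    [0,0,-0.85,0,0,0],
    [-0.2,0,-0.95,0,0,0],
    [-0.35,0,-0.95,0,0,0],
    [-0.4,0,-0.95,0,0,0],
    [-0.4,0,-0.95,0,0,0],
  ],
  jaw=1,
)

```text
time_s: 21.85
position: [0.7214, 0.1477, 0.2491]
tcp_rot: [[-0.984, -0.178, -0.001], [-0.178, 0.984, 0.001], [0.001, 0.001, -1.0]]
force: [0.1, -0.4, 0.2]
opening: 0.996
```

```bash
python3 - <<'E'
from h import *
s=show(); im=bot.capture("wrist"); cv2.imwrite("pics/w9.png",im); crop(im,200,20,330,150,5,"pics/w9c.png")
for P in [(185,24,61),(221,60,34),(221,-12,34),(150.5,-9,30),(150.5,57,30)]: print(P,proj("wrist",o2w(*P),s).round(1))
cv2.imwrite("pics/s9.png",bot.capture("side"))
E
```

```text
t 21.85 p [0.7214 0.1477 0.2491] org [266.4  23.1 249.1] head 100.22 F [ 0.1  -0.43  0.17] open 0.996
(185, 24, 61) [[257.3  91.9]]
(221, 60, 34) [[290.7 127.9]]
(221, -12, 34) [[223.8 128. ]]
(150.5, -9, 30) [[225.3  58.5]]
(150.5, 57, 30) [[289.1  58.4]]
```

View pics/w9c.png

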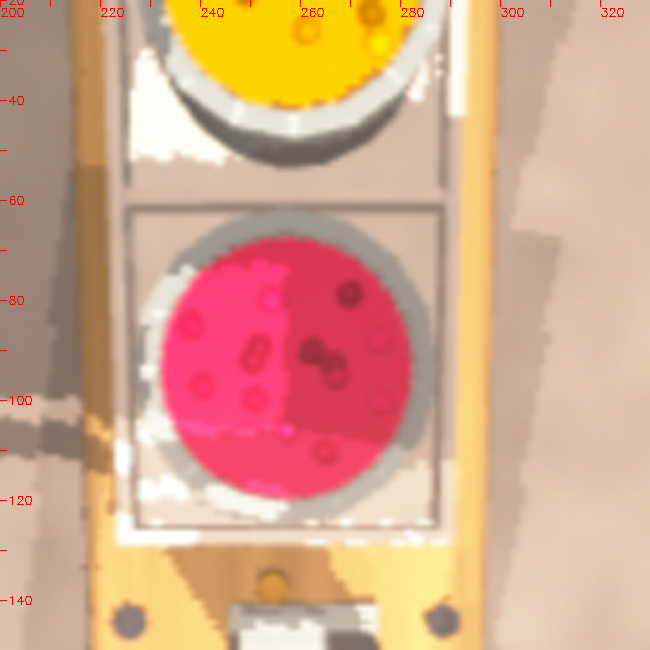

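View pics/s9.png

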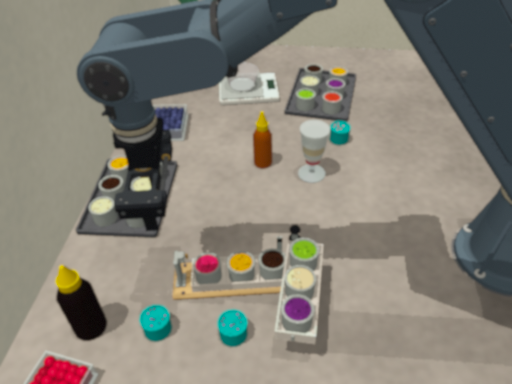

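```bash
python3 - <<'E'
from h import *
im=bot.capture("top"); crop(im,80,190,230,260,5,"pics/t10.png")
s=bot.read_state()
def tr(f,x,y,z): return o2w(x*np.cos(f)-y*np.sin(f),x*np.sin(f)+y*np.cos(f),z)
for f in (1.2,1.25,1.3): print(f,[proj("top",tr(f,*P))[0].round(1) for P in [(221,60,100),(221,-12,100),(11,60,100)]])
for f in (1.2,1.25,1.3):print(tr(f,212,95,100))
print(plan(tr(1.25,212,95,240),131))
E
```

```text
1.2 [array([ 96.1, 228.2]), array([104.3, 198.4]), array([182.9, 246.7])]
1.25 [array([ 96.1, 233.1]), array([102.9, 202.9]), array([184.1, 247.1])]
1.3 [array([ 96.5, 238. ]), array([101.7, 207.5]), array([185.4, 247.5])]
[0.41052389 0.30365082 0.1       ]
[0.39928435 0.30072384 0.1       ]
[0.38820515 0.29723877 0.1       ]
[1.446, 1.0383, 0.0493, 0.001, -0.0003, -0.342]
```

View pics/t10.png

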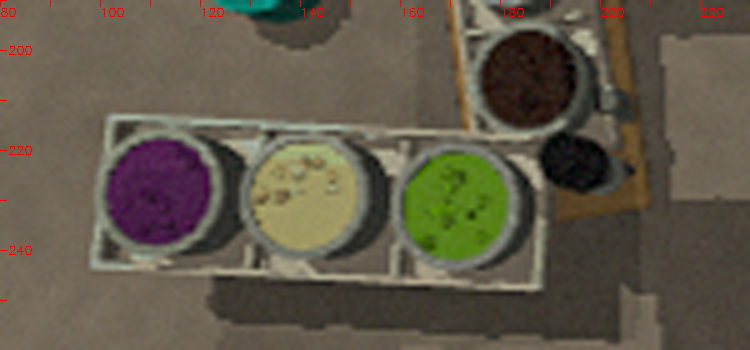

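```bash
cat >> h.py <<'E'
def tr(f,x,y,z): return o2w(x*np.cos(f)-y*np.sin(f),x*np.sin(f)+y*np.cos(f),z)
E
python3 - <<'E'
from h import *
print(tr(1.36,212,95,100)); print(plan(tr(1.36,212,95,230),133))
E
```

```text
[0.37516071 0.29233239 0.1       ]
[1.5722, 1.0183, 0.0994, 0.001, -0.0003, -0.3642]
```

Request:
carry_out(
  targets=[
    [0.25,0.17,0,0,0,-0.06],
    [0.5,0.34,0,0,0,-0.12],
    [0.75,0.51,0,0,0,-0.18],
    [0.95,0.65,0,0,0,-0.26],
    [1,0.69,0,0,0,-0.34],
    [1,0.69,0,0,0,-0.36],
  ],
  jaw=-1,
)

```text
time_s: 22.75
position: [0.4977, 0.2483, 0.2502]
tcp_rot: [[-0.734, -0.679, -0.001], [-0.679, 0.734, 0.001], [0.0, 0.002, -1.0]]
force: [1.1, -0.1, 0.4]
opening: 0.402
```

```bash
python3 - <<'E'
from h import *
show();print(plan(tr(1.36,212,95,230),133));print(plan(tr(1.36,212,95,100),133))
E
```

```text
t 22.75 p [0.4977 0.2483 0.2502] org [ 64.2 162.  250.2] head 132.74 F [ 1.06 -0.12  0.39] open 0.402
[0.3006, 0.5773, 0.1019, 0.0011, -0.0003, -0.0029]
[0.3003, 0.5762, 0.7519, 0.0011, -0.0003, -0.0029]
```

Request:
carry_out(
  targets=[
    [0.15,0.28,0,0,0,0],
    [0.27,0.5,0,0,0,0],
    [0.3,0.575,0.05,0,0,0],
    [0.3,0.577,0.1,0,0,0],
    [0.3,0.577,0.3,0,0,0],
    [0.3,0.577,0.55,0,0,0],
    [0.3,0.577,0.72,0,0,0],
    [0.3,0.577,0.75,0,0,0],
    [0.3,0.577,0.75,0,0,0],
  ],
)

```text
time_s: 23.88
position: [0.3766, 0.2924, 0.1001]
tcp_rot: [[-0.735, -0.678, -0.001], [-0.678, 0.735, 0.001], [0.0, 0.001, -1.0]]
force: [-0.2, -0.3, 1.0]
opening: 0.006
```

```bash
python3 - <<'E'
from h import *
s=show()
im=bot.capture("side"); crop(im,230,210,390,350,4,"pics/s11.png")
for f,y in [(1.36,80),(1.36,68),(1.3,68),(1.2,68),(1.1,68),(1.0,68),(.9,68),(.8,68),(.7,68),(.6,68)]: print(f,y,plan(tr(f,212,y,99.5),100+f*24))
E
```

```text
t 23.88 p [0.3766 0.2924 0.1001] org [-47.1 227.  100.1] head 132.67 F [-0.25 -0.25  1.02] open 0.006
1.36 80 [-0.0467, -0.0485, 0.0068, 0.0006, 0.0009, 0.0005]
1.36 68 [-0.0895, -0.0905, 0.0068, 0.0006, 0.0009, 0.0005]
1.3 68 [-0.1483, -0.1223, 0.0068, 0.0006, 0.0009, 0.0165]
1.2 68 [-0.2416, -0.183, 0.0069, 0.0006, 0.0009, 0.0432]
1.1 68 [-0.3284, -0.2526, 0.007, 0.0007, 0.0009, 0.0699]
1.0 68 [-0.4078, -0.3305, 0.007, 0.0007, 0.0009, 0.0965]
0.9 68 [-0.479, -0.416, 0.007, 0.0007, 0.0008, 0.1232]
0.8 68 [-0.5413, -0.5082, 0.007, 0.0007, 0.0008, 0.1499]
0.7 68 [-0.5942, -0.6061, 0.007, 0.0007, 0.0008, 0.1765]
0.6 68 [-0.6369, -0.7089, 0.007, 0.0007, 0.0008, 0.2032]
```

View pics/s11.png

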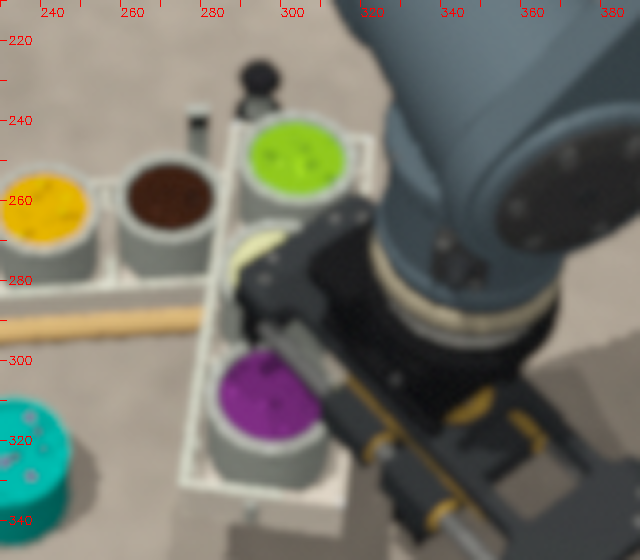

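Request:
carry_out(
  targets=[
    [-0.03,-0.03,0.006,0,0,0],
    [-0.06,-0.06,0.006,0,0,0],
    [-0.09,-0.09,0.006,0,0,0],
    [-0.118,-0.105,0.006,0,0,0.008],
    [-0.148,-0.122,0.006,0,0,0.016],
    [-0.195,-0.152,0.006,0,0,0.03],
    [-0.242,-0.183,0.006,0,0,0.043],
    [-0.285,-0.217,0.006,0,0,0.056],
    [-0.328,-0.253,0.006,0,0,0.07],
    [-0.368,-0.291,0.006,0,0,0.083],
    [-0.408,-0.33,0.006,0,0,0.096],
    [-0.444,-0.372,0.006,0,0,0.11],
    [-0.479,-0.416,0.006,0,0,0.123],
    [-0.511,-0.461,0.006,0,0,0.136],
    [-0.541,-0.508,0.006,0,0,0.15],
    [-0.568,-0.556,0.006,0,0,0.163],
    [-0.594,-0.606,0.006,0,0,0.176],
    [-0.616,-0.657,0.006,0,0,0.19],
    [-0.637,-0.709,0.006,0,0,0.203],
  ],
)

```text
time_s: 26.3
position: [0.5671, 0.2744, 0.0997]
tcp_rot: [[-0.911, -0.412, 0.0], [-0.412, 0.911, 0.002], [-0.001, 0.001, -1.0]]
force: [-1.2, -0.1, 0.1]
opening: 0.002
```

```bash
python3 - <<'E'
from h import *
s=show()
im=bot.capture("side"); crop(im,150,210,340,350,4,"pics/s12.png")
for f,y in [(.6,68),(.5,68),(.4,68),(.3,68),(.2,68),(.15,68),(.1,68)]: print(f,y,plan(tr(f,212,y,99.5),100.27+f*24))
E
```

```text
t 26.3 p [0.5671 0.2744 0.0997] org [137.1 175.4  99.7] head 114.34 F [-1.19 -0.07  0.08] open 0.002
0.6 68 [0.0107, 0.0098, 0.0018, 0.0001, 0.0025, -0.0043]
0.5 68 [-0.0535, -0.0811, 0.002, 0.0002, 0.0025, 0.0224]
0.4 68 [-0.1084, -0.1779, 0.0022, 0.0003, 0.0025, 0.049]
0.3 68 [-0.1534, -0.2796, 0.0024, 0.0003, 0.0025, 0.0757]
0.2 68 [-0.188, -0.3854, 0.0025, 0.0004, 0.0025, 0.1024]
0.15 68 [-0.2012, -0.4395, 0.0025, 0.0004, 0.0025, 0.1157]
0.1 68 [-0.2118, -0.4941, 0.0026, 0.0004, 0.0025, 0.129]
```

View pics/s12.png

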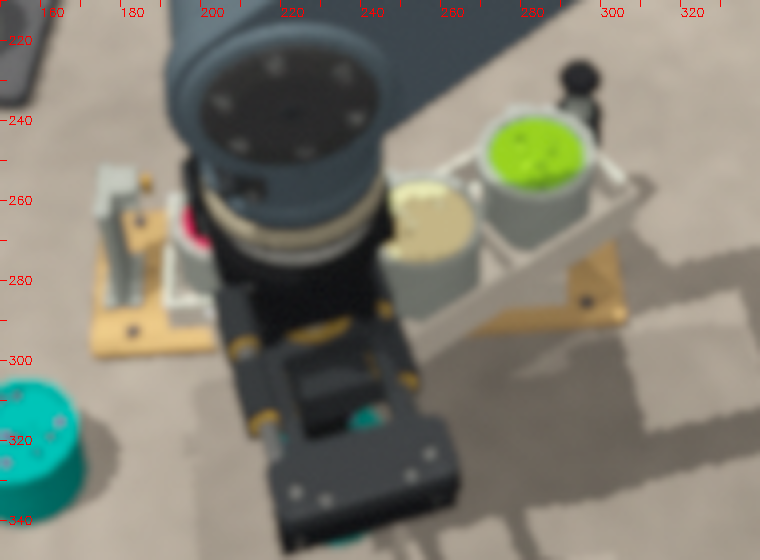

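Request:
carry_out(
  targets=[
    [-0.013,-0.02,0.002,0,0,0.005],
    [-0.03,-0.05,0.002,0,0,0.014],
    [-0.053,-0.081,0.002,0,0,0.022],
    [-0.081,-0.13,0.002,0,0,0.036],
    [-0.108,-0.178,0.002,0,0,0.049],
    [-0.131,-0.228,0.002,0,0,0.062],
    [-0.153,-0.28,0.002,0,0,0.076],
    [-0.171,-0.332,0.002,0,0,0.09],
    [-0.188,-0.385,0.002,0,0,0.102],
    [-0.201,-0.44,0.002,0,0,0.116],
    [-0.207,-0.47,0.002,0,0,0.125],
    [-0.212,-0.494,0.002,0,0,0.13],
  ],
)

```text
time_s: 27.85
position: [0.6487, 0.2009, 0.0996]
tcp_rot: [[-0.976, -0.217, 0.003], [-0.217, 0.976, 0.002], [-0.004, 0.001, -1.0]]
force: [-0.6, 0.6, 1.1]
opening: 0.006
```

```bash
python3 - <<'E'
from h import *
s=show()
im=bot.capture("wrist"); cv2.imwrite("pics/w13.png",im)
for f,y in [(.1,68),(.08,68),(.06,68),(.04,68),(.02,68),(0,68)]: print(f,y,plan(tr(f,212,y,99.5),100.27))
E
```

```text
t 27.85 p [0.6487 0.2009 0.0996] org [204.3  88.5  99.6] head 102.53 F [-0.64  0.64  1.11] open 0.006
0.1 68 [0.0025, 0.0047, 0.0009, 0.0004, 0.0028, 0.025]
0.08 68 [-0.0054, -0.0162, 0.001, 0.0004, 0.0028, 0.025]
0.06 68 [-0.0128, -0.0371, 0.001, 0.0004, 0.0028, 0.025]
0.04 68 [-0.0199, -0.0583, 0.001, 0.0004, 0.0028, 0.025]
0.02 68 [-0.0265, -0.0795, 0.001, 0.0004, 0.0028, 0.025]
0 68 [-0.0326, -0.1009, 0.001, 0.0004, 0.0028, 0.025]
```

View pics/w13.png

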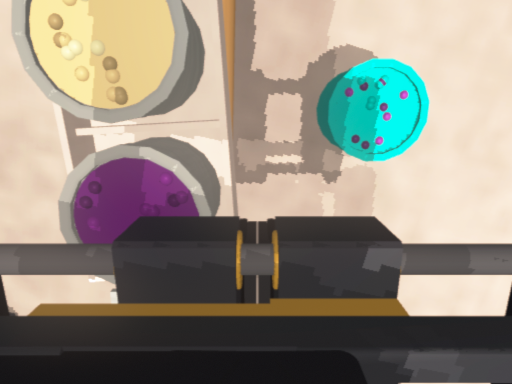

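Request:
carry_out(
  targets=[
    [-0.003,-0.01,0.001,0,0.002,0.01],
    [-0.008,-0.023,0.001,0,0.003,0.02],
    [-0.013,-0.037,0.001,0,0.003,0.025],
    [-0.017,-0.05,0.001,0,0.003,0.025],
    [-0.02,-0.058,0.001,0,0.003,0.025],
  ],
)

```text
time_s: 28.52
position: [0.6557, 0.1898, 0.0996]
tcp_rot: [[-0.984, -0.178, -0.0], [-0.178, 0.984, 0.001], [0.0, 0.001, -1.0]]
force: [-0.6, 0.7, 0.9]
opening: 0.006
```

```bash
python3 - <<'E'
from h import *
show()
E
```

```text
t 28.52 p [0.6557 0.1898 0.0996] org [209.3  76.3  99.6] head 100.27 F [-0.64  0.74  0.93] open 0.006
```

Now creeping in, aligned with the organiser's −y.

Request:
carry_out(
  targets=[
    [0,-0.006,0,0,0,0],
    [-0.001,-0.012,0,0,0,0],
    [-0.002,-0.018,0,0,0,0],
    [-0.003,-0.023,0,0,0,0],
  ],
)

```text
time_s: 29.02
position: [0.6574, 0.1861, 0.0996]
tcp_rot: [[-0.984, -0.178, 0.0], [-0.178, 0.984, 0.002], [-0.001, 0.002, -1.0]]
force: [1.7, 5.0, 0.1]
opening: 0.004
```

```bash
python3 - <<'E'
from h import *
show()
E
```

```text
t 29.02 p [0.6574 0.1861 0.0996] org [210.2  72.4  99.6] head 100.25 F [1.72 4.98 0.08] open 0.004
```

Request:
carry_out(
  targets=[
    [0,-0.008,0,0,0,0],
    [0,-0.012,0,0,0,0],
    [0,-0.016,0,0,0,0],
    [0,-0.02,0,0,0,0],
  ],
)

```text
time_s: 29.52
position: [0.6579, 0.1851, 0.0997]
tcp_rot: [[-0.984, -0.177, 0.001], [-0.177, 0.984, 0.007], [-0.002, 0.007, -1.0]]
force: [0.7, 9.5, 0.1]
opening: 0.009
```

```bash
python3 - <<'E'
from h import *
show()
E
```

```text
t 29.52 p [0.6579 0.1851 0.0997] org [210.5  71.3  99.7] head 100.22 F [0.67 9.49 0.08] open 0.009
```

Request:
carry_out(
  targets=[
    [0,-0.014,0,0,0,0],
    [0,-0.017,0,0,0,0],
    [0,-0.02,0,0,0,0],
    [0,-0.023,0,0,0,0],
  ],
)

```text
time_s: 30.02
position: [0.6581, 0.1847, 0.0997]
tcp_rot: [[-0.984, -0.177, 0.0], [-0.177, 0.984, 0.013], [-0.003, 0.013, -1.0]]
force: [1.0, 12.8, -0.3]
opening: 0.002
```

```bash
python3 - <<'E'
from h import *
show()
E
```

```text
t 30.02 p [0.6581 0.1847 0.0997] org [210.6  70.8  99.7] head 100.19 F [ 1.02 12.78 -0.35] open 0.002
```

Request:
carry_out(
  targets=[
    [0,-0.019,0,0,0,0],
    [0,-0.022,0,0,0,0],
    [0,-0.025,0,0,0,0],
    [0,-0.027,0,0,0,0],
  ],
)

```text
time_s: 30.52
position: [0.6584, 0.1838, 0.0998]
tcp_rot: [[-0.984, -0.176, 0.0], [-0.176, 0.984, 0.02], [-0.004, 0.02, -1.0]]
force: [0.6, 13.6, 0.4]
opening: 0.006
```

```bash
python3 - <<'E'
from h import *
show()
E
```

```text
t 30.52 p [0.6584 0.1838 0.0998] org [210.9  69.9  99.8] head 100.15 F [ 0.58 13.59  0.36] open 0.006
```

Request:
carry_out(
  targets=[
    [0,-0.02,0,0,0,0],
    [0,-0.023,0,0,0,0],
    [0,-0.026,0,0,0,0],
    [0,-0.028,0,0,0,0],
  ],
)

```text
time_s: 31.02
position: [0.6587, 0.1833, 0.0998]
tcp_rot: [[-0.985, -0.175, -0.0], [-0.175, 0.984, 0.028], [-0.005, 0.028, -1.0]]
force: [-0.3, 14.6, -0.6]
opening: 0.006
```

```bash
python3 - <<'E'
from h import *
show()
E
```

```text
t 31.02 p [0.6587 0.1833 0.0998] org [211.   69.3  99.8] head 100.1 F [-0.31 14.61 -0.61] open 0.006
```

Request:
carry_out(
  targets=[
    [0,-0.02,0,0.005,0,0],
    [0,-0.022,0,0.01,0,0],
    [0,-0.024,0,0.014,0,0],
    [0,-0.026,0,0.018,0,0],
  ],
)

```text
time_s: 31.52
position: [0.6591, 0.1827, 0.0997]
tcp_rot: [[-0.985, -0.175, 0.005], [-0.175, 0.985, 0.007], [-0.006, 0.006, -1.0]]
force: [2.1, 10.2, -1.9]
opening: 0.006
```

```bash
python3 - <<'E'
from h import *
show()
E
```

```text
t 31.52 p [0.6591 0.1827 0.0997] org [211.3  68.7  99.7] head 100.08 F [ 2.07 10.25 -1.89] open 0.006
```

Request:
carry_out(
  targets=[
    [0,-0.016,0,0.004,0,0],
    [0,-0.019,0,0.004,0,0],
    [0,-0.022,0,0.004,0,0],
    [0,-0.024,0,0.004,0,0],
  ],
)

```text
time_s: 32.02
position: [0.6592, 0.1822, 0.0996]
tcp_rot: [[-0.985, -0.174, 0.006], [-0.174, 0.985, 0.008], [-0.007, 0.006, -1.0]]
force: [0.3, 13.1, -0.4]
opening: 0.006
```

```bash
python3 - <<'E'
from h import *
show(); im=bot.capture("wrist"); cv2.imwrite("pics/w14.png",im); im=bot.capture("side"); crop(im,150,210,310,310,5,"pics/s14.png")
E
```

```text
t 32.02 p [0.6592 0.1822 0.0996] org [211.3  68.2  99.6] head 100.03 F [ 0.27 13.14 -0.44] open 0.006
```

View pics/s14.png

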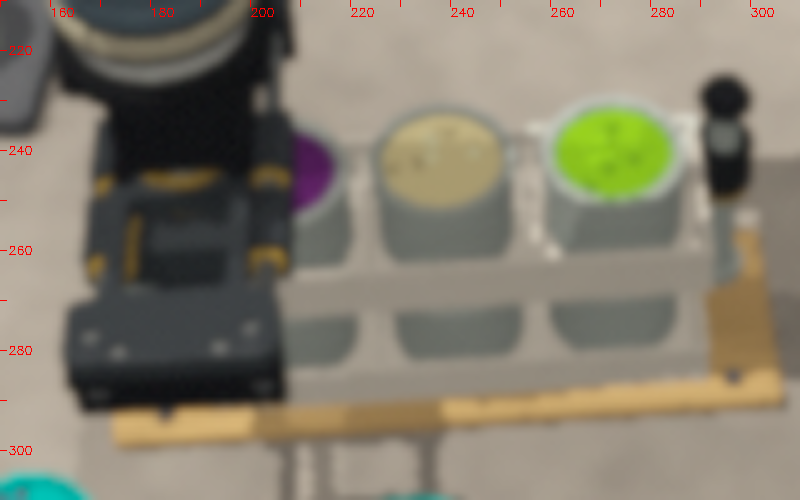

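View pics/w14.png

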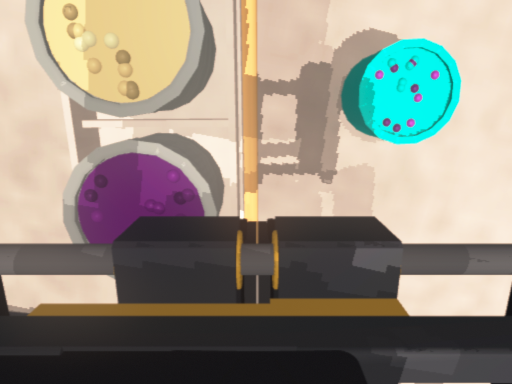

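Request:
carry_out(
  targets=[
    [0,-0.019,0,0.004,0,0],
    [0,-0.022,0,0.004,0,0],
    [0,-0.024,0,0.004,0,0],
    [0,-0.026,0,0.004,0,0],
  ],
)

```text
time_s: 32.62
position: [0.6592, 0.1822, 0.0996]
tcp_rot: [[-0.985, -0.173, 0.006], [-0.173, 0.985, 0.009], [-0.008, 0.008, -1.0]]
force: [0.1, 16.5, -0.6]
opening: 0.001
```

```bash
python3 - <<'E'
from h import *
show()
E
```

```text
t 32.62 p [0.6592 0.1822 0.0996] org [211.4  68.1  99.6] head 99.99 F [ 0.11 16.48 -0.61] open 0.001
```

Request:
carry_out(
  targets=[
    [0,-0.02,0,0.004,0,0],
    [0,-0.024,0,0.004,0,0],
    [0,-0.026,0,0.004,0,0],
    [0,-0.028,0,0.004,0,0],
    [0,-0.028,0,0.004,0,0],
  ],
)

```text
time_s: 33.25
position: [0.6593, 0.1821, 0.0997]
tcp_rot: [[-0.985, -0.173, 0.007], [-0.172, 0.985, 0.012], [-0.009, 0.01, -1.0]]
force: [-0.6, 16.2, -0.1]
opening: 0.007
```

```bash
python3 - <<'E'
from h import *
show()
E
```

```text
t 33.25 p [0.6593 0.1821 0.0997] org [211.4  68.1  99.7] head 99.94 F [-0.56 16.2  -0.11] open 0.007
```

Request:
carry_out(
  targets=[
    [0,-0.006,0,0,0,0],
    [0,-0.003,0,0,0,0],
    [0,0,0,0,0,0],
    [0,0.003,0,0,0,0],
  ],
)

```text
time_s: 33.75
position: [0.659, 0.1824, 0.0996]
tcp_rot: [[-0.985, -0.172, 0.006], [-0.172, 0.985, 0.011], [-0.008, 0.01, -1.0]]
force: [-0.5, 2.9, -0.5]
opening: 0.005
```

```bash
python3 - <<'E'
from h import *
show()
E
```

```text
t 33.75 p [0.659  0.1824 0.0996] org [211.1  68.4  99.6] head 99.93 F [-0.48  2.89 -0.47] open 0.005
```

Request:
carry_out(
  targets=[
    [0,0.003,0,0,0,0],
    [0,0.006,0,0,0,0],
    [0,0.009,0,0,0,0],
    [0,0.012,0,0,0,0],
  ],
)

```text
time_s: 34.25
position: [0.6585, 0.1842, 0.0996]
tcp_rot: [[-0.985, -0.172, 0.006], [-0.172, 0.985, 0.011], [-0.008, 0.009, -1.0]]
force: [0.1, -0.5, 0.1]
opening: 0.003
```

```bash
python3 - <<'E'
from h import *
show();im=bot.capture("wrist"); cv2.imwrite("pics/w15.png",im)
E
```

```text
t 34.25 p [0.6585 0.1842 0.0996] org [211.   70.2  99.6] head 99.91 F [ 0.07 -0.46  0.07] open 0.003
```

View pics/w15.png

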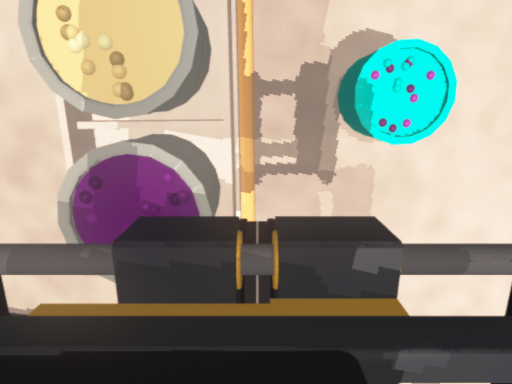

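Request:
carry_out(
  targets=[
    [0,0.03,0,0,0,0],
    [0,0.08,0,0,0,0],
    [0,0.15,0,0,0,0],
    [0,0.2,-0.1,0,0,0],
    [0,0.22,-0.35,0,0,0],
    [-0.1,0.22,-0.6,0,0,0],
    [-0.2,0.22,-0.75,0,0,0],
    [-0.2,0.22,-0.75,0,0,0],
  ],
)

```text
time_s: 35.3
position: [0.6919, 0.2345, 0.254]
tcp_rot: [[-0.985, -0.173, 0.014], [-0.173, 0.985, 0.012], [-0.016, 0.01, -1.0]]
force: [-0.4, 0.6, -1.0]
opening: 0.005
```

```bash
python3 - <<'E'
from h import *
s=show();im=bot.capture("wrist"); cv2.imwrite("pics/w16.png",im); b=bot.capture("side"); crop(b,150,210,310,310,5,"pics/s16.png")
for f in (0,.02):print([proj("wrist",tr(f,*P),s)[0].round(1) for P in [(221,60,100),(221,-12,100),(100,60,100),(100,-12,100)]])
print([proj("wrist",o2w(*P),s)[0].round(1) for P in [(263,70,12),(221,60,34),(100,60,34),(100,70,12)]])
for f in (0,.01,.02,.03):print(proj("side",tr(f,221,60,100)).round(2),proj("side",tr(f,11,60,100)).round(2))
E
```

```text
t 35.3 p [0.6919 0.2345 0.254 ] org [252.8 113.8 254. ] head 99.97 F [-0.42  0.58 -0.98] open 0.005
[array([195.1, 145.1]), array([114.9, 145.6]), array([186.8,  -5.7]), array([96.9, -5.4])]
[array([199.9, 143.7]), array([119.9, 145.8]), array([189.2,  -7.4]), array([99.4, -5.1])]
[array([218.2, 170.7]), array([205.5, 137.2]), array([199.8,  15. ]), array([212.5,  20.1])]
[[187.1  267.32]] [[292.59 260.83]]
[[187.35 268.2 ]] [[292.89 260.86]]
[[187.63 269.08]] [[293.2  260.88]]
[[187.91 269.96]] [[293.51 260.9 ]]
```

View pics/w16.png

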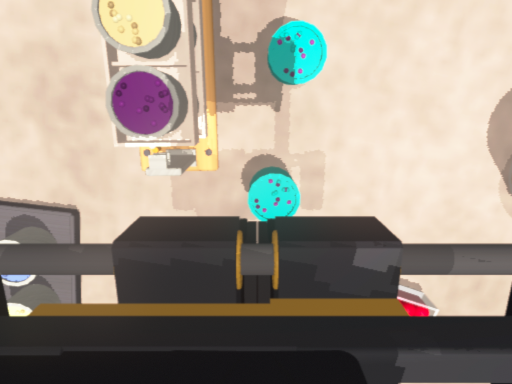

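View pics/s16.png

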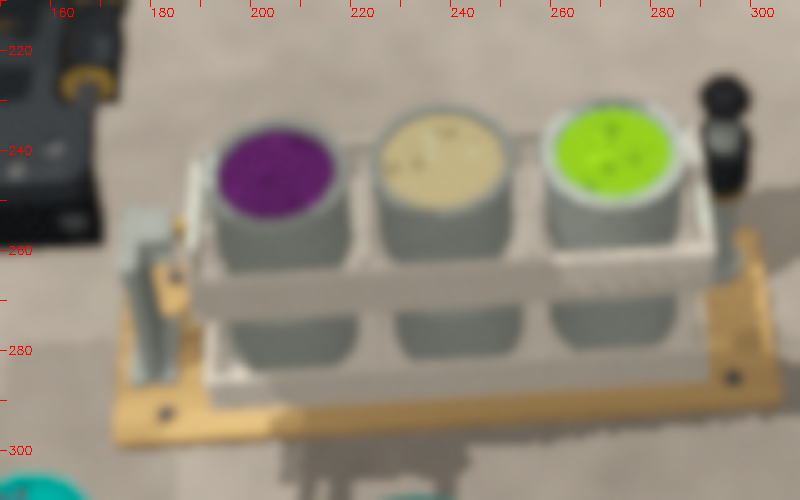

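Request:
carry_out(
  targets=[
    [0.1,0.2,0,0,0,0],
    [0.2,0.5,0,0,0,0],
    [0.3,0.8,0,0,0,0],
    [0.4,1,0,0,0,0],
    [0.4,1,0,0,0,0],
  ],
)

```text
time_s: 36.02
position: [0.5695, 0.4194, 0.2478]
tcp_rot: [[-0.984, -0.179, -0.003], [-0.179, 0.984, 0.008], [0.001, 0.009, -1.0]]
force: [-0.5, 0.1, -0.5]
opening: 0.006
```

```bash
python3 - <<'E'
from h import *
s=show(); b=bot.capture("side"); cv2.imwrite("pics/s17.png",b); t=bot.capture("top"); cv2.imwrite("pics/t17.png",t)
a=cv2.imread("pics/side0.png"); 
A=cv2.resize(a[225:310,160:320],None,fx=4,fy=4,interpolation=3);B=cv2.resize(b[225:310,160:320],None,fx=4,fy=4,interpolation=3)
cv2.imwrite("pics/cmp.png",np.vstack([A[:300],B[:300]])[:600])
E
```

```text
t 36.02 p [0.5695 0.4194 0.2478] org [165.3 317.6 247.8] head 100.28 F [-0.5   0.14 -0.52] open 0.006
```

View pics/cmp.png

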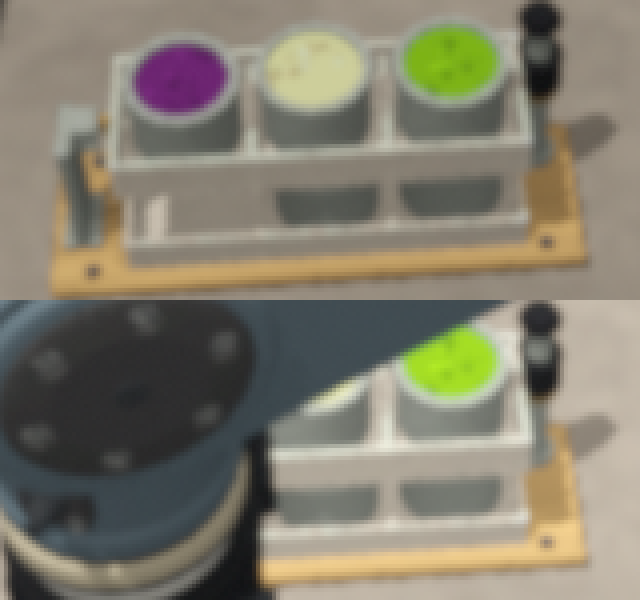

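View pics/t17.png

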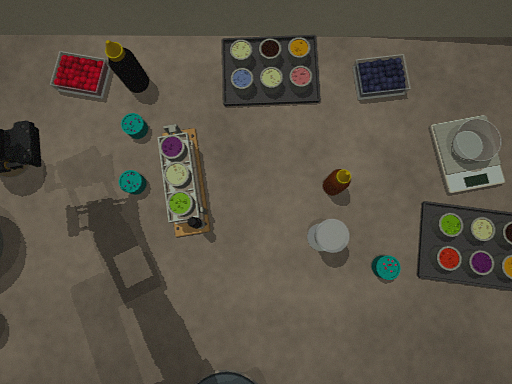

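```bash
python3 - <<'E'
from h import *
a=cv2.imread("pics/top0.png",0).astype(np.float32);b=cv2.imread("pics/top17.png" if 0 else "pics/t17.png",0).astype(np.float32)
A=cv2.resize(a[105:245,110:230],None,fx=4,fy=4,interpolation=3);B=cv2.resize(b[105:245,110:230],None,fx=4,fy=4,interpolation=3)
def ecc(x0,y0,x1,y1):
    W=np.eye(2,3,dtype=np.float32)
    cc,W=cv2.findTransformECC(a[y0:y1,x0:x1],b,np.float32([[1,0,x0],[0,1,y0]]),cv2.MOTION_TRANSLATION,(3,200,1e-6),None,3)
    return round(cc,3),(W[:,2]-[x0,y0]).round(2)
print("far end wall",ecc(155,132,192,150),"free-end half",ecc(154,130,192,172),"pin half",ecc(160,185,196,226),"teal",ecc(118,170,148,196),"post",ecc(160,122,182,136),"base",ecc(188,126,206,200))
print("1px/0.01rad check",[proj("top",tr(f,221,60,100)).round(2) for f in(0,.01,.027)])
print("parfait",ecc(305,215,352,275),"caramel",ecc(318,165,356,208))
cv2.imwrite("pics/cmp2.png",np.hstack([A,B])[:600])
E
```

```text
far end wall (0.992, array([0.09, 0.04])) free-end half (0.995, array([ 0.06, -0.02])) pin half (0.991, array([-0.06,  0.06])) teal (0.985, array([-0.07,  0.12])) post (0.992, array([-0.08, -0.04])) base (0.985, array([0.14, 0.02]))
1px/0.01rad check [array([[156.63, 136.79]]), array([[155.76, 137.18]]), array([[154.3 , 137.85]])]
parfait (0.999, array([0.01, 0.01])) caramel (0.999, array([0.01, 0.03]))[ WARN:0@0.752] global loadsave.cpp:1063 imwrite_ Unsupported depth image for selected encoder is fallbacked to CV_8U.
```

View pics/cmp2.png

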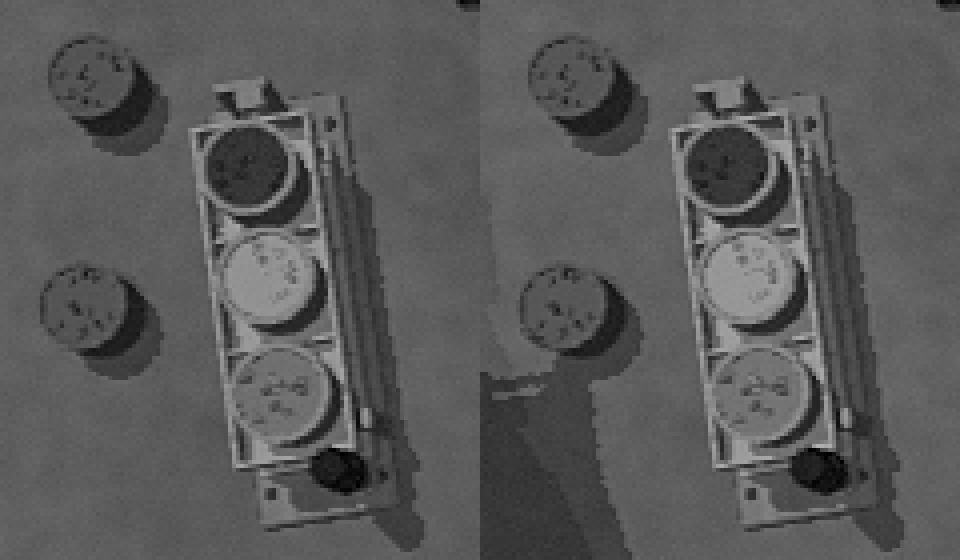

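Tray is back to its starting angle within about 0.1 px (≈0.001 rad), where not being latched would show about 2 px; the arm touches nothing. Handing in.

```bash
python3 - <<'E'
from rig import bot
print(bot.hand_in())
E
```

```text
the job is handed in; nothing more can be done
None
```

The pink tin is in the free end compartment of the lower tray, and the top tray is back home on its catch. I handed the job in at about 36 s.

**What I did:** I pushed the rear wall to swing the top tray out to about 1.36 rad. I then set the tin down flat, let go, and eased the tray shut by pushing near its free outer corner.

**Forces:** The largest reading on the organiser was 16.5 N, against the 22 N limit. I only read the force at the end of each short move, so a brief higher peak in between would not have shown.

**Last checks:**
- **Tin placement:** The wrist camera showed the tin about 1 px (about 1 mm) from the compartment's centre and lying flat. I took this before closing the tray, and the tray hides the tin now.
- **Tray closed:** During the push the force dropped from 14.6 to 10.2 N, then rose to 16.5 N with no further movement, which fits the hard stop. The tray stayed put when I backed off. The top image matches the starting one to about 0.1 px; an unlatched tray would show about 2 px.
- **Bystanders:** The parfait glass and caramel bottle are unmoved in the top image (under 0.05 px). The three top-tray tins look seated, and the turquoise tin I compared had not moved. I did not measure the two other lower-tray tins at the end; they were standing in their compartments in the last views before closing.

**Disagreements:** The wrist camera and the fixed cameras placed the organiser 2 to 3 mm apart. I used a value in between, closer to the wrist camera. The final side view was partly blocked by the arm, so the closing check rests on the top image and the forces.

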